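# Dock the ink dabbers, light to dark

## Robot

A 6-joint arm with a two-finger parallel gripper is mounted at the origin on the work surface. World frame = base frame: x ahead of the robot, y to its left, z up, the work surface at z = 0. Lengths are in m, angles in rad, forces in N, time in s.
With the tool pointing down it reaches from about 0.425 to 0.95 m from the base axis. Payload 3.5 kg.
Tool frame: the origin (TCP) lies on the centre line of the jaws, within the pads' length; the fingertips stand ahead of it and the grasp point (between the pads) lies 11 mm behind it (tips_ahead is the z of the fingertips in the tool frame, in m); z points along the fingers, y is the direction in which the jaws open and shut (so a half turn about z gives the same grasp; the last joint's range is limited). The gripper opens to 85 mm and grips with 20 to 120 N. Pads are 22 mm wide; open, the fingers measure 114 mm over their backs; the gripper's body (76 mm by 85 mm) begins 54 mm behind the grasp point. The pads swing forward as they close: fully open they stand 13 mm farther back than shut.
Start: joints at [-1.38, 0.286, 1.577, -0, 1.279, -0.15], TCP at [0.226, -0.636, 0.239] pointing down, gripper open.
Joint ranges: [-2.77, 2.77], [-0.9, 2.22], [0.21, 2.48], [-1.53, 4.67], [0.24, 2.81], [-2.84, 2.84]. Speed limits (rad/s): [2.79, 2.79, 3.14, 3.14, 3.14, 3.14].

## Interface

Orientations are given as a unit quaternion [x, y, z, w].
In Python, from plant import * gives the robot as it stands. The module is installed in compiled form; this text tells all that it offers.
- The arm moves only by the tool move_arm, never from a script. Its arguments are lists of equal length, an entry for each row: "linear": the shift along the world's x, y, z in m, a list of three; "twist": the turn, a rotation vector about the world's x, y, z in degrees, a list of three. A call has 1 to 20 rows; each row shifts and turns the pose as measured when the row begins; what a row does not reach is not made up. A row lasts 1/12 s, in which the tool goes at most 41.7 mm and 7.16 degrees, less where a joint would pass 70% of its speed; a pose out of reach is approached as far as the arm can. A call is refused whole if a number of a shift passes 0.0417 or a number of a turn 7.16, either way. A call with a gripper value outside its range is refused whole. "grip" is the opening, from 0 (shut) to 1 (fully open), set as the call begins (left out, the last holds). The fingers move at their own pace and stop on an object; "force" is the grip in N (left out, the last holds). Time passes only in rows, so rows that do not move let the fingers close. It gives the time, the measured TCP pose, the force and the opening at its end, in the units of the state.
- get_state(): the state, without advancing time (a new reading comes with each control period).
- read_camera(name): name is "scene" or "side" or "wrist"; returns a dict with "img" (480x640x3 uint8, blue, green, red), "depth" (480x640 float32, m along the optical axis (not along the pixel's ray), 0 where there is no reading), "fx", "fy", "cx", "cy" (pixels), "rvec" (rotation vector, rad) and "tvec" (3), from world to camera coordinates, as OpenCV has them. Camera axes: x right, y down, z forward; pixel columns grow to the right and rows downward; lengths in m; the calibration is good to about 2 mm. A picture is of the moment at which its call begins.
- sign_off(): hands the job in, once; it reports no verdict.
The state is a dict: "time": time; "qpos": joint angles; "dq": joint speeds; "joint_efforts": joint torques, N m; "eef_pos": TCP position; "tcp_rot": TCP orientation; "contact_force": force on the tool from outside, world axes, zero at the start; "wrist_torque": the same for the moment, N m; "opening": opening from 0.0 (shut) to 1.0 (fully open).
Only numpy, scipy, OpenCV 4.12 (cv2) and the standard library are available. Lean on these libraries where they do the work, as an engineer would, in place of code of your own. Each camera call takes 0.05 s, during which the arm holds its last target.

## Task

Put the three ink dabbers away, one after another from light to dark: first yellow, then red, then blue. Push each one straight down into the sprung dock of its own colour until it clicks fully home, standing upright on the floor of the cup, and let it go; leave the ink tins where they stand.

Things in the scene. Friction and masses are not known exactly. Their poses are not given: they have to be found in the camera images.
- dabber_yellow: Loose yellow ink dabber, 95 mm tall, 90 g, upright on its pad: yellow pad 40 mm across (lowest 10 mm tapers to 22 mm), shoulder 14 mm up, yellow cone to a 20 mm brass neck (20 to 46 mm up), plain wooden grip 28 mm across from 50 to 90 mm up, yellow cap on top. Origin: centre of underside; z up its axis. Round: yaw does not matter.
- dabber_red: Loose red ink dabber, 95 mm tall, 90 g, upright on its pad: red pad 40 mm across (lowest 10 mm tapers to 22 mm), shoulder 14 mm up, red cone to a 20 mm brass neck (20 to 46 mm up), plain wooden grip 28 mm across from 50 to 90 mm up, red cap on top. Origin: centre of underside; z up its axis. Round: yaw does not matter.
- dabber_blue: Loose blue ink dabber, 95 mm tall, 90 g, upright on its pad: blue pad 40 mm across (lowest 10 mm tapers to 22 mm), shoulder 14 mm up, blue cone to a 20 mm brass neck (20 to 46 mm up), plain wooden grip 28 mm across from 50 to 90 mm up, blue cap on top. Origin: centre of underside; z up its axis. Round: yaw does not matter.
- dock_yellow: Fixed yellow cup on a 98 mm dark disc, 44 mm tall, cup floor at 6 mm. Mouth 80 mm wide, narrowing to a 54 mm bore below 32 mm. Three sprung balls in the bore, 26 mm up (37 mm between tips): a dabber let down rests on them, underside about 20 mm up; 8 to 12 N straight down clicks its pad past them on to the floor (underside 6 mm up), where they hold it. Origin: centre of underside; z up.
- dock_red: Fixed red cup on a 98 mm dark disc, 44 mm tall, cup floor at 6 mm. Mouth 80 mm wide, narrowing to a 54 mm bore below 32 mm. Three sprung balls in the bore, 26 mm up (37 mm between tips): a dabber let down rests on them, underside about 20 mm up; 8 to 12 N straight down clicks its pad past them on to the floor (underside 6 mm up), where they hold it. Origin: centre of underside; z up.
- dock_blue: Fixed blue cup on a 98 mm dark disc, 44 mm tall, cup floor at 6 mm. Mouth 80 mm wide, narrowing to a 54 mm bore below 32 mm. Three sprung balls in the bore, 26 mm up (37 mm between tips): a dabber let down rests on them, underside about 20 mm up; 8 to 12 N straight down clicks its pad past them on to the floor (underside 6 mm up), where they hold it. Origin: centre of underside; z up.
- tin_yellow: Bystander: loose flat ink tin, 55 mm across, 34 mm tall, 200 g, bare metal with a yellow lid. Not to be moved. Origin: centre of its underside; z up.
- tin_red: Bystander: loose flat ink tin, 55 mm across, 34 mm tall, 200 g, bare metal with a red lid. Not to be moved. Origin: centre of its underside; z up.
- tin_blue: Bystander: loose flat ink tin, 55 mm across, 34 mm tall, 200 g, bare metal with a blue lid. Not to be moved. Origin: centre of its underside; z up.
Mind the look-alikes: they are no part of the job. Leave any turquoise look-alike of the dabber_red alone. What is shaped like the dock_yellow but purple is not meant.

How it is judged:
By the outcome, as a careful person would: the job done as asked, in the order asked, and still so for the second after the job is handed in, with the robot touching nothing.
It also fails if it takes over 80 s, if anything falls off the work surface, if the arm or the gripper's body presses on something with over 40 N, if the wrist force passes 120 N, or if a joint passes its speed limit or range.

## Working session

There is one attempt and no reset: what is moved stays moved. The work goes in short steps, Python scripts to look and compute and a tool call to move; the robot and the scene stay as the last step left them, time stands still between calls to the robot, and variables do not carry over. Pictures are saved under pics/ and viewed, and the job is handed in when it is done.

Besides the shell and the picture viewer there is one more tool, called after ">>>" in YAML: its name, and indented under it one key for each argument. move_arm: Moves the arm, as the interface text tells. Its arguments: {"type":"object","properties":{"linear":{"type":"array","items":{"type":"array","items":{"type":"number"}}},"twist":{"type":"array","items":{"type":"array","items":{"type":"number"}}},"grip":{"type":"number"},"force":{"type":"number"}},"required":["linear","twist"]}

```bash
mkdir -p pics; cat > h.py <<'E'
from plant import *
import numpy as np, cv2
def snap(n,fn=None):
    c=read_camera(n)
    if fn: cv2.imwrite('pics/'+fn+'.png',c['img'])
    R=cv2.Rodrigues(np.array(c['rvec'],float))[0]; c['R']=R; c['t']=np.array(c['tvec'],float).reshape(3)
    c['o']=-R.T@c['t']
    return c
def ray(c,u,v):
    d=c['R'].T@np.array([(u-c['cx'])/c['fx'],(v-c['cy'])/c['fy'],1.0]); return d
def onz(c,u,v,z):
    d=ray(c,u,v); return c['o']+d*(z-c['o'][2])/d[2]
def dep(c,u,v):
    return c['o']+ray(c,u,v)*c['depth'][int(round(v)),int(round(u))]
def tri(l):
    A=np.zeros((3,3));b=np.zeros(3)
    for c,u,v in l:
        d=ray(c,u,v);d/=np.linalg.norm(d);P=np.eye(3)-np.outer(d,d);A+=P;b+=P@c['o']
    return np.linalg.solve(A,b)
E
python3 - <<'E'
from h import *
for n in ['scene','side','wrist']:
    c=snap(n,n+'0'); print(n,c['o'].round(3),c['R'][2].round(3),c['fx'])
s=get_state(); print(s)
E
```

```text
scene [ 1.051 -0.552  1.146] [-0.356  0.393 -0.848] 539.5553425450204
side [0.487 0.683 0.609] [ 0.125 -0.759 -0.639] 493.14112692374493
wrist [ 0.293 -0.611  0.374] [-0.261 -0.09  -0.961] 346.21936610187123
{'time': 0.15, 'qpos': array([-1.38002496e+00,  2.87039810e-01,  1.57782330e+00, -3.51142176e-06,
        1.27861020e+00, -1.50011279e-01]), 'dq': array([ 0.00095999, -0.00291197, -0.00534558,  0.00108732,  0.00149674,
        0.00158634]), 'joint_efforts': array([ 1.54198544e-03, -4.06602073e+01, -2.93140644e+01, -1.24589924e-04,
        3.98087228e-03, -8.53918493e-06]), 'eef_pos': array([ 0.2255275 , -0.63568814,  0.23822258]), 'tcp_rot': array([ 9.85517965e-01,  1.69568441e-01, -2.08430540e-05, -9.40097693e-04]), 'contact_force': array([-0.10557926,  0.01601303,  0.77297263]), 'wrist_torque': array([-0.01447158, -0.03128942, -0.04235881]), 'opening': 0.9987878722150106}
```

View pics/scene0.png

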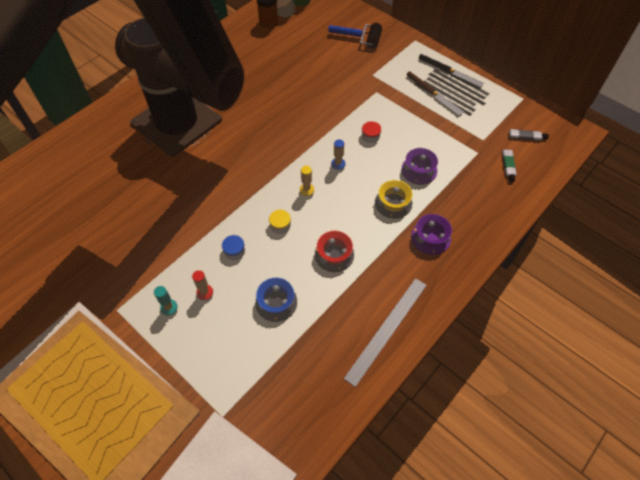

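View pics/side0.png

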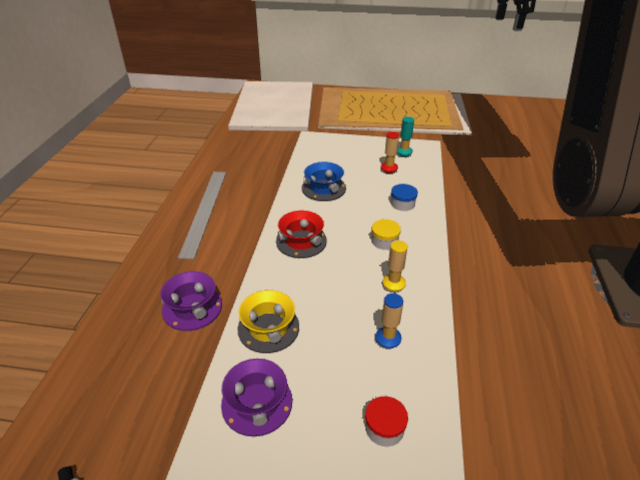

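View pics/wrist0.png

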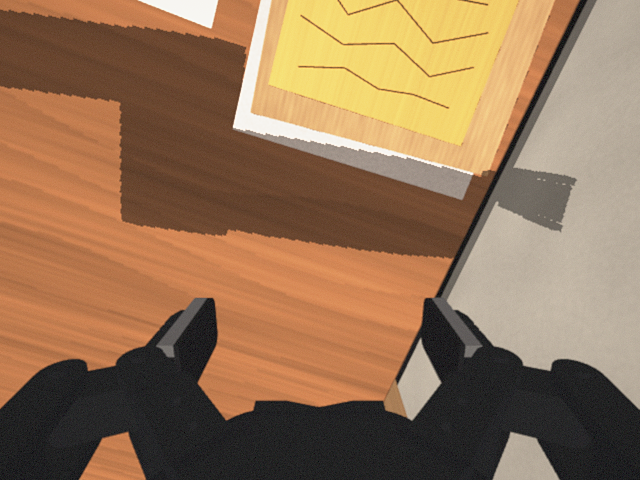

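Scene view: the dabbers are yellow (307,180), red (202,285) and blue (339,155). The docks are yellow (395,198), red (334,250) and blue (276,298). The tins are yellow (280,220), blue (233,246) and red (371,131). The look-alikes are a turquoise dabber (165,300) and purple cups (421,165) and (433,233). Next I measure them by colour blobs in both views.

```bash
cat >> h.py <<'E'
H={'yellow':[(22,34)],'red':[(0,6),(174,180)],'blue':[(108,122)]}
def blobs(c,col,amin=25,S=150,V=70):
    h=cv2.cvtColor(c['img'],cv2.COLOR_BGR2HSV)
    m=np.zeros(h.shape[:2],np.uint8)
    for a,b in H[col]: m|=cv2.inRange(h,(a,S,V),(b,255,255))
    n,l,s,ce=cv2.connectedComponentsWithStats(m)
    return [(s[i],ce[i],l==i) for i in range(1,n) if s[i][4]>=amin]
E
python3 - <<'E'
from h import *
for n in ['scene','side']:
    c=snap(n)
    for k in H:
        for s,ce,m in blobs(c,k):
            v,u=np.where(m&(c['depth']>0))
            if len(u)==0: continue
            P=np.array([dep(c,a,b) for a,b in zip(u,v)])
            if np.median(P[:,2])>.12 or P[:,2].mean()<0.003: continue
            print(n,k,s,ce.round(1),'mean',P.mean(0).round(3),'zmax',np.percentile(P[:,2],[5,50,95]).round(3))
    cv2.imwrite(f'pics/{n}_crop.png',cv2.resize(c['img'][110:340,130:470] if n=='scene' else c['img'][100:440,160:460],None,fx=2.3 if n=='scene' else 1.75,fy=2.3 if n=='scene' else 1.75,interpolation=cv2.INTER_CUBIC))
E
```

```text
scene yellow [301 166  10   8  61] [305.9 169.5] mean [0.455 0.065 0.095] zmax [0.093 0.095 0.098]
scene yellow [379 181  33  27 388] [395.  192.3] mean [0.643 0.194 0.04 ] zmax [0.032 0.041 0.047]
scene yellow [308 185   6  10  32] [310.8 189.9] mean [0.466 0.069 0.017] zmax [0.012 0.017 0.021]
scene yellow [269 210  21  18 293] [279.3 218.3] mean [ 0.476 -0.058  0.035] zmax [0.031 0.035 0.039]
scene red [362 122  19  15 218] [371.3 128.8] mean [0.458 0.328 0.035] zmax [0.03  0.035 0.039]
scene red [317 231  35  32 519] [334.2 245.8] mean [ 0.631 -0.029  0.038] zmax [0.019 0.04  0.046]
scene red [193 271  11  11  99] [198.1 275.8] mean [ 0.481 -0.314  0.096] zmax [0.092 0.096 0.098]
scene red [197 285  16  14  98] [205.9 293.1] mean [ 0.486 -0.314  0.018] zmax [0.013 0.018 0.022]
scene blue [330  27  31   7  80] [345.5  29.6] mean [0.123 0.613 0.03 ] zmax [0.025 0.029 0.034]
scene blue [336 141   7   5  31] [338.8 143.1] mean [0.46  0.185 0.096] zmax [0.093 0.096 0.099]
scene blue [223 236  20  17 262] [232.6 244.5] mean [ 0.445 -0.188  0.035] zmax [0.031 0.035 0.039]
scene blue [25
[... 577 characters left out ...]
3  0.095]
side red [381 162  17  11 118] [388.7 167.8] mean [ 0.478 -0.304  0.014] zmax [0.008 0.015 0.019]
side red [ 278  211   46   39 1076] [300.2 227.8] mean [ 0.634 -0.036  0.03 ] zmax [0.009 0.034 0.043]
side red [ 365  396   43   42 1390] [386.1 416.6] mean [0.454 0.333 0.033] zmax [0.03  0.033 0.035]
side blue [305 162  38  32 675] [322.8 175.3] mean [ 0.618 -0.226  0.03 ] zmax [0.01  0.034 0.043]
side blue [392 184  25  17 345] [404.  192.3] mean [ 0.442 -0.183  0.032] zmax [0.029 0.032 0.034]
side blue [385 294  18  14 204] [393.2 300.5] mean [0.456 0.187 0.094] zmax [0.092 0.094 0.095]
side blue [376 329  25  19 258] [387.6 339.6] mean [0.457 0.195 0.016] zmax [0.013 0.016 0.02 ]
```

View pics/scene_crop.png

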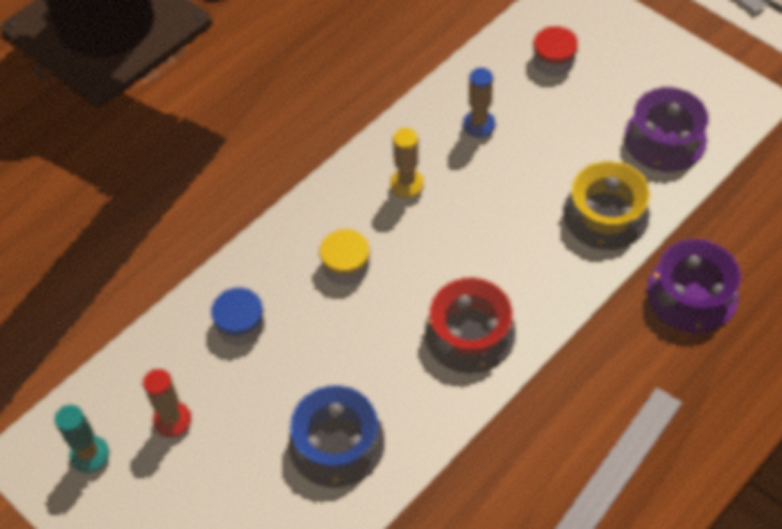

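View pics/side_crop.png

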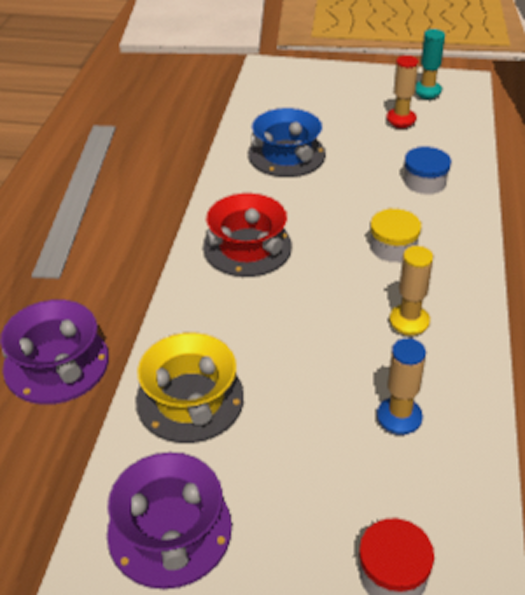

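```bash
cat > m.py <<'E'
from h import *
import sys
def ell(mask):
    cs,_=cv2.findContours(mask.astype(np.uint8),cv2.RETR_EXTERNAL,cv2.CHAIN_APPROX_NONE)
    k=max(cs,key=len)[:,0,:].astype(np.float32)
    return k
E
python3 - <<'E'
from m import *
try:
    print(tips_ahead)
except Exception as e: print(e)
C={n:snap(n) for n in['scene','side']}
near={'yellow':((.453,.066),(.643,.185)),'red':((.479,-.318),(.632,-.03)),'blue':((.458,.189),(.618,-.235))}
for k,(d,q) in near.items():
    L=[];
    for n,c in C.items():
        for s,ce,m in blobs(c,k):
            v,u=np.where(m&(c['depth']>0))
            if len(u)<15: continue
            P=np.array([dep(c,a,b) for a,b in zip(u,v)]); md=np.median(P,0)
            if np.hypot(*(md[:2]-d))<.04 and md[2]>.08:
                L.append((c,*ce)); 
            elif np.hypot(*(md[:2]-d))<.04: print(k,n,'pad',ce.round(1),onz(c,*ce,.012).round(4))
    # dock: rim points from depth, top ring z>.04, circle fit
            if np.hypot(*(md[:2]-q))<.04:
                v,u=np.where(c['depth']>0)
                sel=(abs(u-ce[0])<60)&(abs(v-ce[1])<60);u=u[sel];v=v[sel]
                Q=np.array([dep(c,a,b) for a,b in zip(u,v)])
                top=Q[(Q[:,2]>.0385)&(Q[:,2]<.052)&(np.hypot(*(Q[:,:2]-q).T)<.058)]
                A=np.c_[2*top[:,:2],np.ones(len(top))]; x=np.linalg.lstsq(A,(top[:,:2]**2).sum(1),rcond=None)[0]
                print(k,n,'dock circ',x[:2].round(4),'r',np.sqrt(x[2]+x[0]**2+x[1]**2).round(4),'ztop',np.percentile(top[:,2],95).round(4),len(top),
                 'bbox mid',(top[:,:2].max(0)/2+top[:,:2].min(0)/2).round(4))
                # rim outer ellipse of colour mask projected onto z=.044
                pts=cv2.convexHull(ell(m))[:,0]; W=np.array([onz(c,*p,.044)[:2] for p in pts])
                (cx,cy),r=cv2.minEnclosingCircle(W.astype(np.float32)); print('   hull on z=.044',round(cx,4),round(cy,4),round(r,4))
    p=tri(L);print(k,'cap tri',p.round(4),len(L),[(l[1].round(1),l[2].round(1)) for l in L])
E
```

```text
0.008
yellow scene dock circ [0.6453 0.1883] r 0.038 ztop 0.0478 328 bbox mid [0.6456 0.1883]
   hull on z=.044 0.6486 0.1896 0.0445
yellow scene pad [310.9 189.6] [0.4631 0.073  0.012 ]
yellow side pad [393.5 283.9] [0.4524 0.0697 0.012 ]
yellow side dock circ [0.6447 0.1896] r 0.0394 ztop 0.0442 647 bbox mid [0.6449 0.1894]
   hull on z=.044 0.6423 0.1977 0.0516
yellow cap tri [0.4529 0.066  0.0932] 2 [(np.float64(305.8), np.float64(169.6)), (np.float64(398.5), np.float64(246.2))]
red scene dock circ [ 0.6325 -0.0315] r 0.0382 ztop 0.0476 373 bbox mid [ 0.6323 -0.0319]
   hull on z=.044 0.635 -0.0329 0.0439
red scene pad [205.8 293. ] [ 0.4829 -0.313   0.012 ]
red side pad [388.7 167.8] [ 0.4775 -0.3075  0.012 ]
red side dock circ [ 0.632  -0.0301] r 0.0397 ztop 0.0439 343 bbox mid [ 0.6323 -0.0314]
   hull on z=.044 0.6303 -0.0145 0.0576
red cap tri [ 0.4779 -0.3133  0.0923] 2 [(np.float64(198.1), np.float64(275.8)), (np.float64(392.3), np.float64(134.7))]
blue scene dock circ [ 0.6165 -0.2187] r 0.0378 ztop 0.047 433 bbox mid [ 0.617  -0.2191]
   hull on z=.044 0.619 -0.227 0.0377
blue side dock circ [ 0.6161 -0.2172] r 0.0397 ztop 0.0436 210 bbox mid [ 0.6161 -0.2215]
   hull on z=.044 0.6131 -0.1965 0.0613
blue side pad [387.6 339.7] [0.4567 0.1918 0.012 ]
blue cap tri [0.4571 0.1873 0.0932] 2 [(np.float64(338.8), np.float64(143.1)), (np.float64(393.2), np.float64(300.5))]
```

>>> move_arm:
  linear:
    - [0.025,0.03,0]
    - [0.025,0.03,0]
    - [0.025,0.03,0]
    - [0.025,0.03,0]
    - [0.025,0.03,0]
    - [0.025,0.03,0]
    - [0.025,0.03,0]
    - [0.025,0.03,0]
    - [0.002,0.0385,0]
    - [0.002,0.0385,0]
    - [0.002,0.0385,0]
    - [0.002,0.0385,0]
    - [0.002,0.0385,0]
    - [0.002,0.0385,0]
    - [0.002,0.0385,0]
    - [0.002,0.0385,0]
    - [0.002,0.0385,0]
    - [0.002,0.0385,0]
    - [0.002,0.0385,0]
    - [0.002,0.0385,0]
  twist:
    - [0,0,7]
    - [0,0,7]
    - [0,0,7]
    - [0,0,7]
    - [0,0,7]
    - [0,0,7]
    - [0,0,7]
    - [0,0,7]
    - [0,0,7]
    - [0,0,7]
    - [0,0,0]
    - [0,0,0]
    - [0,0,0]
    - [0,0,0]
    - [0,0,0]
    - [0,0,0]
    - [0,0,0]
    - [0,0,0]
    - [0,0,0]
    - [0,0,0]
  grip: 1
  force: 60

```text
time: 2.02
eef_pos: [0.4506, 0.0916, 0.2417]
tcp_rot: [0.7, 0.714, 0.003, 0.007]
contact_force: [1.5, 0.2, -0.7]
opening: 0.999
```

>>> move_arm:
  linear:
    - [0,0,0]
    - [0,0,0]
    - [0,0,0]
  twist:
    - [0,0,0]
    - [0,0,0]
    - [0,0,0]

```text
time: 2.27
eef_pos: [0.4495, 0.0994, 0.2424]
tcp_rot: [0.695, 0.719, 0.004, 0.007]
contact_force: [0.3, -0.5, 0.2]
opening: 1.002
```

```bash
python3 - <<'E'
from m import *
c=snap('wrist','w1'); s=get_state(); print(s['eef_pos'],s['tcp_rot'],s['qpos'].round(2),s['contact_force'].round(2))
for k in H:
    for a,ce,m in blobs(c,k,60): 
        v,u=np.where(m&(c['depth']>0)); P=np.array([dep(c,x,y) for x,y in zip(u,v)]); print(k,a,ce.round(1),np.median(P,0).round(3), 'onz.095',onz(c,*ce,.095).round(4))
E
```

```text
[0.44960848 0.09878855 0.24237316] [0.69590702 0.71808393 0.00434332 0.00707319] [-0.   -0.22  2.09 -0.    1.25 -0.03] [ 0.84  0.08 -0.61]
yellow [ 480   76   98   98 4963] [534.  124.8] [0.66  0.192 0.041] onz.095 [0.6191 0.1882 0.095 ]
yellow [301 224  35  28 476] [317.5 234.3] [0.454 0.075 0.018] onz.095 [0.4527 0.0947 0.095 ]
yellow [304 252  31  30 712] [319.  266.1] [0.455 0.067 0.096] onz.095 [0.4549 0.0662 0.095 ]
yellow [ 310  325   47   45 1551] [332.9 346.9] [ 0.476 -0.053  0.035] onz.095 [ 0.4705 -0.0138  0.095 ]
red [ 450  297   68   55 1475] [492.4 321. ] [ 0.659 -0.011  0.039] onz.095 [0.6162 0.0167 0.095 ]
blue [ 307  101   39   40 1137] [326.8 120.2] [0.457 0.186 0.096] onz.095 [0.4569 0.1861 0.095 ]
```

View pics/w1.png

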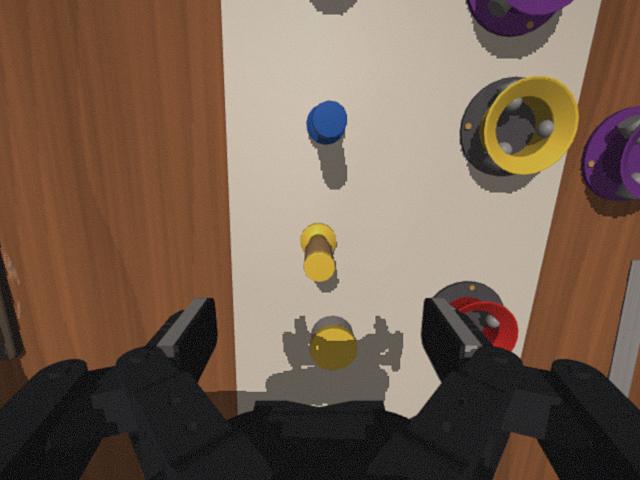

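```bash
cat > go.py <<'E'
import sys
from h import *
from scipy.spatial.transform import Rotation as R
def go(x,y,z,yaw=90):
    s=get_state(); q=R.from_quat(s['tcp_rot'])
    a=np.radians(yaw)
    X=np.array([np.cos(a),np.sin(a),0]);Z=np.array([0,0,-1.]);T=R.from_matrix(np.c_[X,np.cross(Z,X),Z])
    print('t',s['time'],'d',(np.array([x,y,z])-s['eef_pos']).round(4),'rot',(T*q.inv()).as_rotvec(degrees=True).round(2),'F',s['contact_force'].round(1),'open',round(s['opening'],3),'q',s['qpos'].round(2))
if __name__=='__main__': go(*map(float,sys.argv[1:]))
E
python3 go.py .4545 .066 .06
```

```text
t 2.3167 d [ 0.0049 -0.0328 -0.1824] rot [ 0.22  0.93 -1.8 ] F [ 0.8  0.1 -0.6] open 1.004 q [-0.   -0.22  2.09 -0.    1.25 -0.03]
```

>>> move_arm:
  linear:
    - [0.001,-0.008,0]
    - [0.001,-0.008,0]
    - [0.001,-0.008,0]
    - [0.001,-0.004,0]
    - [0.001,-0.004,0]
    - [0,-0.001,-0.01]
    - [0,0,-0.02]
    - [0,0,-0.02]
    - [0,0,-0.02]
    - [0,0,-0.01]
    - [0,0,0]
    - [0,0,0]
  twist:
    - [0.05,0.2,-0.4]
    - [0.05,0.2,-0.4]
    - [0.05,0.2,-0.4]
    - [0.05,0.2,-0.4]
    - [0,0.1,-0.2]
    - [0,0,0]
    - [0,0,0]
    - [0,0,0]
    - [0,0,0]
    - [0,0,0]
    - [0,0,0]
    - [0,0,0]

```text
time: 3.32
eef_pos: [0.4557, 0.0529, 0.1574]
tcp_rot: [0.714, 0.7, -0.0, 0.0]
contact_force: [1.3, 0.2, 0.4]
opening: 1.002
```

```bash
python3 go.py .4545 .066 .06
```

```text
t 3.3167 d [-0.0012  0.0131 -0.0974] rot [ 0.07 -0.    1.19] F [1.3 0.2 0.4] open 1.002 q [-0.11 -0.12  2.16 -0.    1.09 -0.08]
```

>>> move_arm:
  linear:
    - [0,0.004,0]
    - [-0.001,0.004,0]
    - [0,0.002,0]
    - [0,0.001,0]
    - [0,0,0]
    - [0,0,0]
  twist:
    - [0,0,0.4]
    - [0,0,0.3]
    - [0,0,0.2]
    - [0,0,0]
    - [0,0,0]
    - [0,0,0]

```text
time: 3.82
eef_pos: [0.4573, 0.0654, 0.1619]
tcp_rot: [0.708, 0.706, 0.002, 0.003]
contact_force: [0.4, -0.3, -0.2]
opening: 0.994
```

```bash
python3 go.py .4545 .066 .06
```

```text
t 3.8167 d [-0.0028  0.0006 -0.1019] rot [0.09 0.45 0.13] F [ 0.4 -0.3 -0.2] open 0.994 q [-0.08 -0.12  2.16 -0.    1.09 -0.07]
```

>>> move_arm:
  linear:
    - [-0.001,0,-0.01]
    - [-0.001,0,-0.015]
    - [0,0,-0.015]
    - [0,0,-0.015]
    - [0,0,-0.012]
    - [0,0,-0.01]
    - [0,0,-0.005]
    - [0,0,-0.002]
    - [0,0,0]
    - [0,0,0]
    - [0,0,0]
  twist:
    - [0,0.2,0]
    - [0,0.2,0]
    - [0,0,0]
    - [0,0,0]
    - [0,0,0]
    - [0,0,0]
    - [0,0,0]
    - [0,0,0]
    - [0,0,0]
    - [0,0,0]
    - [0,0,0]

```text
time: 4.73
eef_pos: [0.4557, 0.0652, 0.0733]
tcp_rot: [0.708, 0.706, 0.001, 0.002]
contact_force: [0.4, -0.5, -0.2]
opening: 0.997
```

```bash
python3 go.py .4545 .066 .06; python3 -c "
from h import *
snap('wrist','w2')"
```

```text
t 4.7333 d [-0.0012  0.0008 -0.0133] rot [0.13 0.26 0.14] F [ 0.4 -0.5 -0.2] open 0.997 q [-0.08  0.02  2.21 -0.    0.9  -0.07]
```

View pics/w2.png

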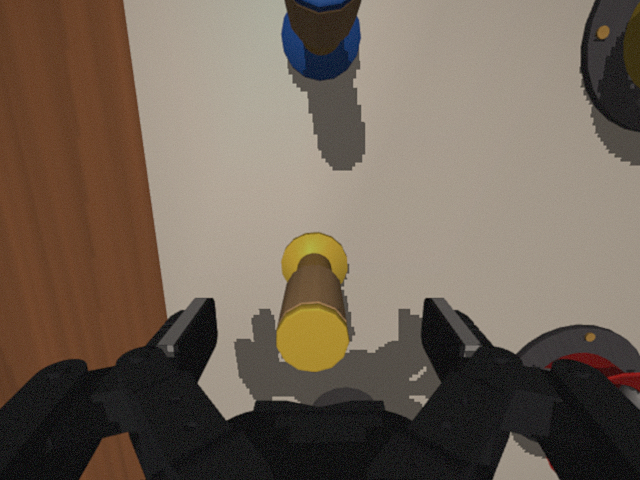

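The yellow cap sits at (313,337) between the fingers (217 to 424), about 2 mm left of centre. I'll shift, descend and close.

>>> move_arm:
  linear:
    - [-0.001,0,-0.004]
    - [-0.001,0,-0.005]
    - [0,0.001,-0.004]
    - [0,0,0]
    - [0,0,0]
  twist:
    - [0,0.1,0]
    - [0,0.1,0.1]
    - [0,0,0]
    - [0,0,0]
    - [0,0,0]

```text
time: 5.2
eef_pos: [0.4552, 0.0662, 0.0612]
tcp_rot: [0.707, 0.707, 0.001, 0.003]
contact_force: [-0.1, 0.7, 0.5]
opening: 1.0
```

>>> move_arm:
  linear:
    - [0,0,0]
    - [0,0,0]
    - [0,0,0]
    - [0,0,0]
    - [0,0,0]
    - [0,0,0]
    - [0,0,0]
    - [0,0,0]
  twist:
    - [0,0,0]
    - [0,0,0]
    - [0,0,0]
    - [0,0,0]
    - [0,0,0]
    - [0,0,0]
    - [0,0,0]
    - [0,0,0]
  grip: 0
  force: 60

```text
time: 5.87
eef_pos: [0.4553, 0.0662, 0.0612]
tcp_rot: [0.707, 0.707, 0.001, 0.003]
contact_force: [0.3, -0.2, 0.6]
opening: 0.311
```

```bash
python3 go.py .4545 .066 .06; python3 -c "
from h import *
snap('wrist','w3')"
```

```text
t 5.8667 d [-0.0008 -0.0002 -0.0012] rot [0.15 0.32 0.02] F [ 0.3 -0.2  0.6] open 0.311 q [-0.08  0.04  2.22 -0.    0.87 -0.07]
```

View pics/w3.png

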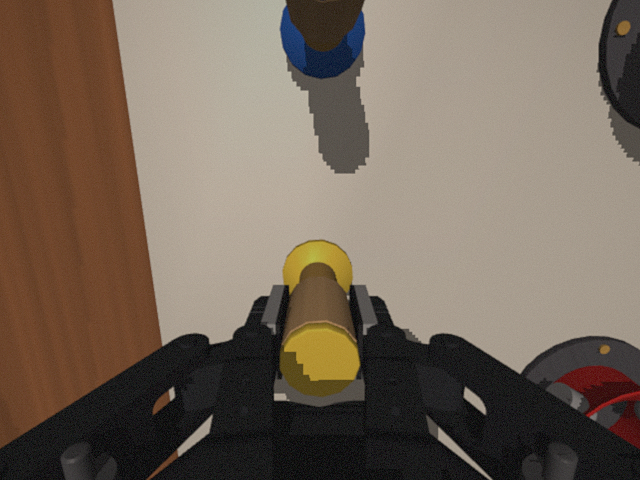

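>>> move_arm:
  linear:
    - [0,0,0.01]
    - [0,0,0.015]
    - [0,0,0.015]
    - [0,0,0.015]
    - [0,0,0.015]
    - [0.005,0.003,0.005]
    - [0.012,0.008,0]
    - [0.018,0.012,0]
    - [0.022,0.014,0]
    - [0.022,0.014,0]
    - [0.022,0.014,0]
    - [0.022,0.014,0]
    - [0.018,0.012,0]
    - [0.014,0.009,0]
    - [0.008,0.006,0]
    - [0.004,0.003,0]
    - [0,0,0]
    - [0,0,0]
    - [0,0,0]
  twist:
    - [0,0,0]
    - [0,0,0]
    - [0,0,0]
    - [0,0,0]
    - [0,0,0]
    - [0,0,0]
    - [0,0,0]
    - [0,0,0]
    - [0,0,0]
    - [0,0,0]
    - [0,0,0]
    - [0,0,0]
    - [0,0,0]
    - [0,0,0]
    - [0,0,0]
    - [0,0,0]
    - [0,0,0]
    - [0,0,0]
    - [0,0,0]

```text
time: 7.5
eef_pos: [0.6277, 0.184, 0.1385]
tcp_rot: [0.708, 0.707, -0.001, 0.0]
contact_force: [0.0, 0.4, -0.7]
opening: 0.312
```

```bash
python3 go.py .645 .189 .085; python3 -c "
from h import *
snap('wrist','w4');snap('side','s4')"
```

```text
t 7.5 d [ 0.0173  0.005  -0.0535] rot [ 0.12 -0.07  0.09] F [ 0.   0.4 -0.7] open 0.312 q [ 0.13  0.34  1.71 -0.    1.1   0.13]
```

View pics/w4.png

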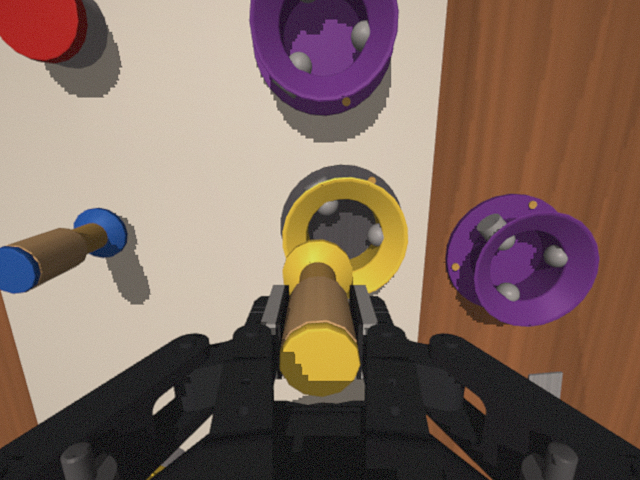

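View pics/s4.png

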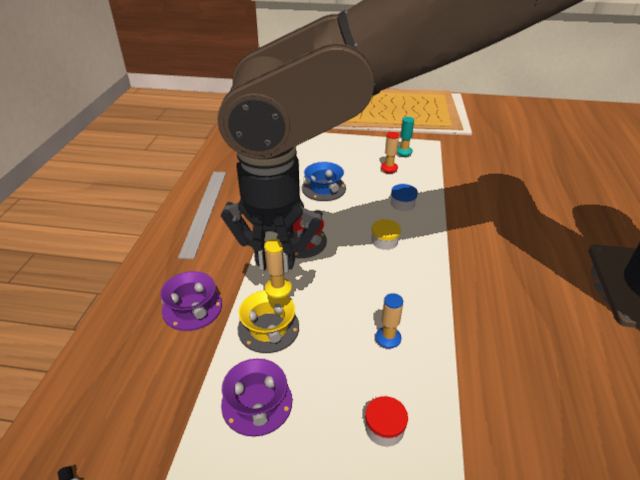

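```bash
cat > dock.py <<'E'
from m import *
def dock(cam,q,z0=.0405,z1=.049):
    c=snap(cam); v,u=np.where(c['depth']>0)
    d=np.c_[(u-c['cx'])/c['fx'],(v-c['cy'])/c['fy'],np.ones(len(u))]@c['R']
    Q=c['o']+d*c['depth'][v,u][:,None]
    t=Q[(Q[:,2]>z0)&(Q[:,2]<z1)&(abs(np.hypot(*(Q[:,:2]-q).T)-.04)<.012)]
    for _ in range(5):
        A=np.c_[2*t[:,:2],np.ones(len(t))]; x=np.linalg.lstsq(A,(t[:,:2]**2).sum(1),rcond=None)[0]
        r=np.sqrt(x[2]+x[0]**2+x[1]**2); t=t[abs(np.hypot(*(t[:,:2]-x[:2]).T)-r)<.004]
    ang=np.degrees(np.arctan2(*(t[:,:2]-x[:2]).T[::-1])); print(cam,x[:2].round(4),r.round(4),'z',t[:,2].mean().round(4),len(t),'angcov',len(set((ang//20).astype(int))),'/18')
if __name__=='__main__':
    import sys
    for n in sys.argv[3:]: dock(n,(float(sys.argv[1]),float(sys.argv[2])))
E
python3 dock.py .645 .189 wrist side scene
```

```text
wrist [0.6468 0.1898] 0.0395 z 0.0437 2901 angcov 15 /18
side [0.6447 0.1895] 0.0405 z 0.0425 377 angcov 16 /18
scene [0.6452 0.1885] 0.0399 z 0.0442 149 angcov 16 /18
```

>>> move_arm:
  linear:
    - [0.004,0.001,0]
    - [0.006,0.002,0]
    - [0.005,0.002,0]
    - [0.003,0,0]
    - [0,0,0]
    - [0,0,0]
  twist:
    - [0,0,0]
    - [0,0,0]
    - [0,0,0]
    - [0,0,0]
    - [0,0,0]
    - [0,0,0]

```text
time: 8.25
eef_pos: [0.6482, 0.1888, 0.1398]
tcp_rot: [0.708, 0.706, -0.0, 0.001]
contact_force: [0.5, -1.4, -1.1]
opening: 0.317
```

```bash
python3 go.py .6457 .1893 .082;python3 dock.py .645 .189 wrist
```

```text
t 8.25 d [-0.0025  0.0005 -0.0578] rot [0.1  0.08 0.16] F [ 0.5 -1.4 -1.1] open 0.317 q [ 0.13  0.38  1.65 -0.    1.11  0.14]
wrist [0.6469 0.19  ] 0.0394 z 0.0437 2887 angcov 15 /18
```

>>> move_arm:
  linear:
    - [-0.001,0.0005,-0.005]
    - [-0.001,0.0005,-0.008]
    - [0,0,-0.008]
    - [0,0,-0.008]
    - [0,0,-0.006]
    - [0,0,-0.003]
    - [0,0,0]
    - [0,0,0]
  twist:
    - [0,0,0]
    - [0.1,0,0]
    - [0,0,0]
    - [0,0,0]
    - [0,0,0]
    - [0,0,0]
    - [0,0,0]
    - [0,0,0]

```text
time: 8.97
eef_pos: [0.6437, 0.1897, 0.0952]
tcp_rot: [0.708, 0.706, -0.001, -0.001]
contact_force: [-0.1, 0.2, -0.4]
opening: 0.308
```

```bash
python3 go.py .6462 .1895 .082;python3 -c "
from h import *
snap('wrist','w5')"; python3 dock.py .6464 .1896 wrist
```

```text
t 8.9667 d [ 0.0025 -0.0002 -0.0132] rot [ 0.03 -0.2   0.15] F [-0.1  0.2 -0.4] open 0.308 q [0.14 0.42 1.68 0.   1.04 0.14]
wrist [0.6469 0.1903] 0.0393 z 0.0437 3590 angcov 13 /18
```

View pics/w5.png

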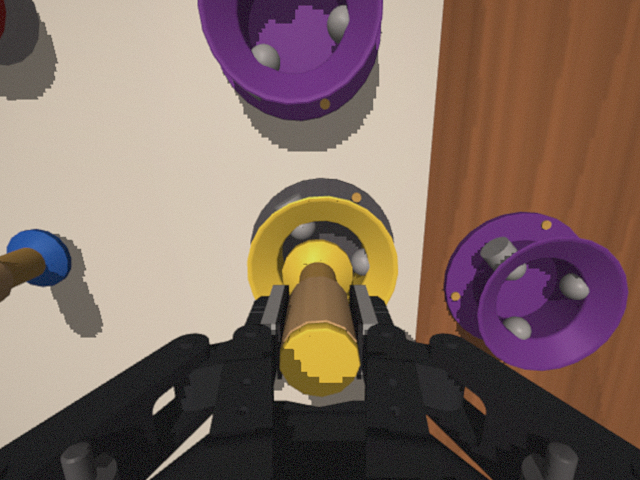

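>>> move_arm:
  linear:
    - [0.001,0,-0.003]
    - [0.001,0,-0.004]
    - [0.0005,0,-0.003]
    - [0,0,-0.003]
    - [0,0,0]
  twist:
    - [0,0,0]
    - [0,0,0]
    - [0,0,0]
    - [0,0,0]
    - [0,0,0]

```text
time: 9.48
eef_pos: [0.648, 0.1899, 0.0843]
tcp_rot: [0.708, 0.706, 0.0, 0.0]
contact_force: [-1.2, 0.5, -0.2]
opening: 0.311
```

```bash
python3 go.py .6465 .1897 .067
```

```text
t 9.4833 d [-0.0015 -0.0002 -0.0173] rot [-0.01  0.02  0.15] F [-1.2  0.5 -0.2] open 0.311 q [0.14 0.44 1.68 0.   1.02 0.14]
```

>>> move_arm:
  linear:
    - [-0.0005,0,-0.003]
    - [-0.0005,0,-0.003]
    - [0,0,-0.003]
    - [0,0,-0.003]
    - [0,0,-0.003]
  twist:
    - [0,0,0]
    - [0,0,0]
    - [0,0,0]
    - [0,0,0]
    - [0,0,0]

```text
time: 9.9
eef_pos: [0.6478, 0.1904, 0.0754]
tcp_rot: [0.708, 0.706, 0.0, 0.0]
contact_force: [-3.2, 0.5, 4.1]
opening: 0.31
```

```bash
python3 go.py .6465 .1897 .067
```

```text
t 9.9 d [-0.0013 -0.0007 -0.0084] rot [0.01 0.01 0.12] F [-3.2  0.5  4.1] open 0.31 q [ 0.14  0.45  1.68 -0.    1.01  0.14]
```

>>> move_arm:
  linear:
    - [-0.0008,0,-0.003]
    - [-0.0005,0,-0.003]
    - [0,0,-0.003]
    - [0,0,-0.003]
  twist:
    - [0,0,0]
    - [0,0,0]
    - [0,0,0]
    - [0,0,0]

```text
time: 10.23
eef_pos: [0.6472, 0.1906, 0.0671]
tcp_rot: [0.708, 0.707, 0.0, 0.0]
contact_force: [-11.1, -1.1, 26.6]
opening: 0.316
```

```bash
python3 go.py .6465 .1897 .067
```

```text
t 10.2333 d [-0.0007 -0.0009 -0.0001] rot [0.02 0.04 0.1 ] F [-11.1  -1.1  26.6] open 0.316 q [ 0.14  0.46  1.68 -0.    1.    0.14]
```

>>> move_arm:
  linear:
    - [-0.001,0,0.001]
    - [0,0,0]
    - [0,0,0]
  twist:
    - [0,0,0]
    - [0,0,0]
    - [0,0,0]

```text
time: 10.48
eef_pos: [0.6465, 0.1904, 0.0672]
tcp_rot: [0.708, 0.707, 0.001, 0.001]
contact_force: [-2.4, -0.2, 4.8]
opening: 0.311
```

>>> move_arm:
  linear:
    - [0,0,0]
    - [0,0,0]
    - [0,0,0]
    - [0,0,0]
    - [0,0,0]
  twist:
    - [0,0,0]
    - [0,0,0]
    - [0,0,0]
    - [0,0,0]
    - [0,0,0]
  grip: 0.75

```text
time: 10.9
eef_pos: [0.6466, 0.1905, 0.0647]
tcp_rot: [0.708, 0.706, 0.001, 0.001]
contact_force: [0.1, -0.6, 0.4]
opening: 0.749
```

>>> move_arm:
  linear:
    - [0,0,0.01]
    - [0,0,0.02]
    - [0,0,0.02]
    - [0,0,0.02]
    - [0,0,0.02]
    - [0,0,0.01]
    - [0,0,0]
    - [0,0,0]
  twist:
    - [0,0,0]
    - [0,0,0]
    - [0,0,0]
    - [0,0,0]
    - [0,0,0]
    - [0,0,0]
    - [0,0,0]
    - [0,0,0]

```text
time: 11.57
eef_pos: [0.6451, 0.1903, 0.1707]
tcp_rot: [0.708, 0.706, 0.001, 0.001]
contact_force: [-0.3, 1.5, -0.8]
opening: 0.752
```

```bash
cat > cap.py <<'E'
from m import *
import sys
# cap z / centre by depth of the coloured top in each view
col,x,y=sys.argv[1],float(sys.argv[2]),float(sys.argv[3])
L=[]
for n in sys.argv[4:]:
    c=snap(n)
    for s,ce,m in blobs(c,col,20):
        v,u=np.where(m&(c['depth']>0))
        if len(u)<10: continue
        P=np.array([dep(c,a,b) for a,b in zip(u,v)]); md=np.median(P,0)
        if np.hypot(*(md[:2]-(x,y)))<.05 and md[2]>.06: print(n,ce.round(1),md.round(4),'ztop',np.percentile(P[:,2],[50,90]).round(4)); L.append((c,*ce))
if len(L)>1: print('tri',tri(L).round(4))
E
python3 go.py .457 .187 .15; python3 cap.py yellow .6465 .19 wrist side scene; python3 -c "
from h import *
snap('wrist','w6');c=snap('side');cv2.imwrite('pics/s6.png',cv2.resize(c['img'][230:400,180:350],None,fx=3.5,fy=3.5))"
```

```text
t 11.5667 d [-0.1881 -0.0033 -0.0207] rot [-0.01  0.11  0.12] F [-0.3  1.5 -0.8] open 0.752 q [ 0.14  0.34  1.64 -0.    1.16  0.14]
side [263.7 284.5] [0.6444 0.1904 0.1   ] ztop [0.1    0.1011]
```

View pics/w6.png

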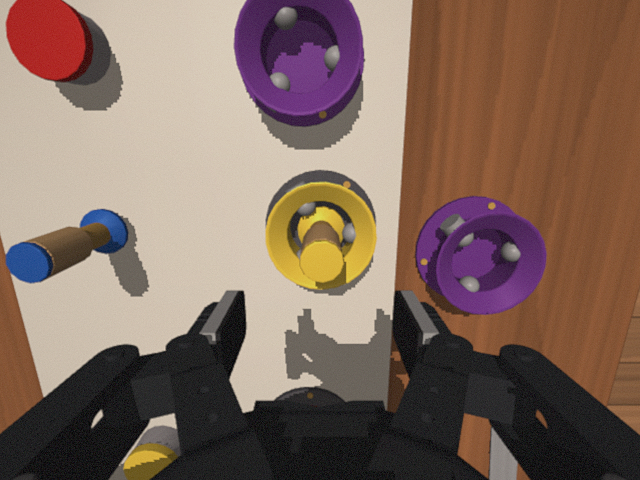

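View pics/s6.png

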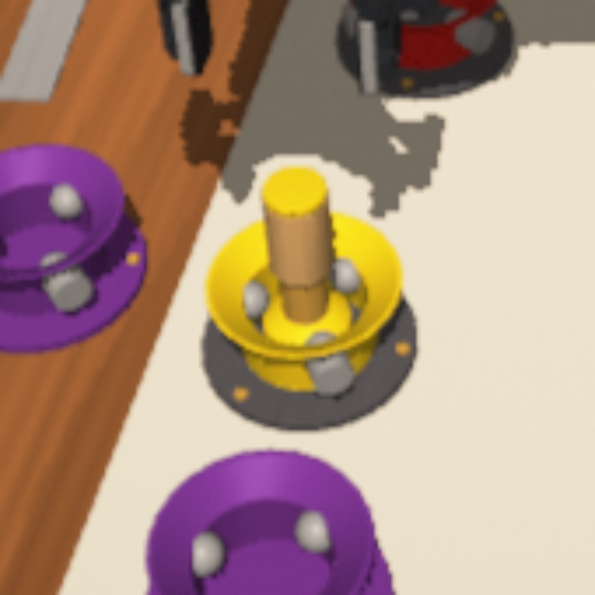

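Yellow is home and upright: the cap top is at 0.100, so the underside is about 6 mm up. Next is red. It is the red-capped dabber at scene (202,285) and side (390,150). The turquoise look-alike is at scene (165,300).

```bash
python3 - <<'E'
from m import *
H['turq']=[(75,97)]
c=snap('side')
for s,ce,m in blobs(c,'turq',20,120,40):
    v,u=np.where(m&(c['depth']>0)); P=np.array([dep(c,a,b) for a,b in zip(u,v)]); print(s,ce,np.median(P,0).round(3))
cv2.imwrite('pics/s7.png',cv2.resize(c['img'][100:200,350:450],None,fx=5,fy=5))
E
```

```text
[401 117  13  23 234] [406.96581197 127.85042735] [ 0.444 -0.384  0.076]
[398 147  14  10  92] [404.09782609 151.63043478] [ 0.444 -0.382  0.015]
```

View pics/s7.png

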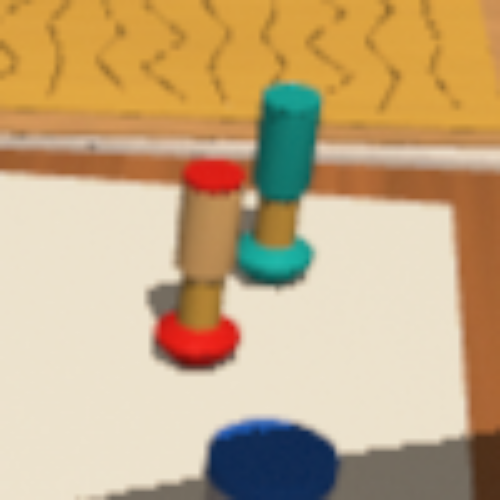

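>>> move_arm:
  linear:
    - [-0.004,-0.012,0]
    - [-0.008,-0.024,0]
    - [-0.01,-0.03,0]
    - [-0.01,-0.03,0]
    - [-0.01,-0.03,0]
    - [-0.01,-0.03,0]
    - [-0.01,-0.03,0]
    - [-0.01,-0.03,0]
    - [-0.01,-0.03,0]
    - [-0.01,-0.03,0]
    - [-0.01,-0.03,0]
    - [-0.01,-0.03,0]
    - [-0.008,-0.024,0]
    - [-0.008,-0.022,0]
    - [-0.005,-0.015,0]
    - [-0.003,-0.01,0]
    - [0,0,0]
    - [0,0,0]
    - [0,0,0]
    - [0,0,0]
  twist:
    - [0,0,0]
    - [0,0,0]
    - [0,0,0]
    - [0,0,0]
    - [0,0,0]
    - [0,0,0]
    - [0,0,0]
    - [0,0,0]
    - [0,0,0]
    - [0,0,0]
    - [0,0,0]
    - [0,0,0]
    - [0,0,0]
    - [0,0,0]
    - [0,0,0]
    - [0,0,0]
    - [0,0,0]
    - [0,0,0]
    - [0,0,0]
    - [0,0,0]
  grip: 1

```text
time: 13.53
eef_pos: [0.4839, -0.2398, 0.1555]
tcp_rot: [0.708, 0.706, -0.008, -0.009]
contact_force: [-0.7, -0.3, 0.2]
opening: 0.996
```

```bash
python3 go.py .478 -.314 .06; python3 cap.py red .478 -.314 wrist side; python3 -c "
from h import *
snap('wrist','w7')"
```

```text
t 13.5333 d [-0.0059 -0.0742 -0.0955] rot [-0.11 -1.33  0.12] F [-0.7 -0.3  0.2] open 0.996 q [-0.64  0.09  1.97 -0.01  1.11 -0.63]
wrist [312.  369.2] [ 0.4795 -0.3119  0.0959] ztop [0.0959 0.0967]
side [392.1 134.9] [ 0.4776 -0.3109  0.0932] ztop [0.0932 0.0947]
tri [ 0.4784 -0.3155  0.0912]
```

View pics/w7.png

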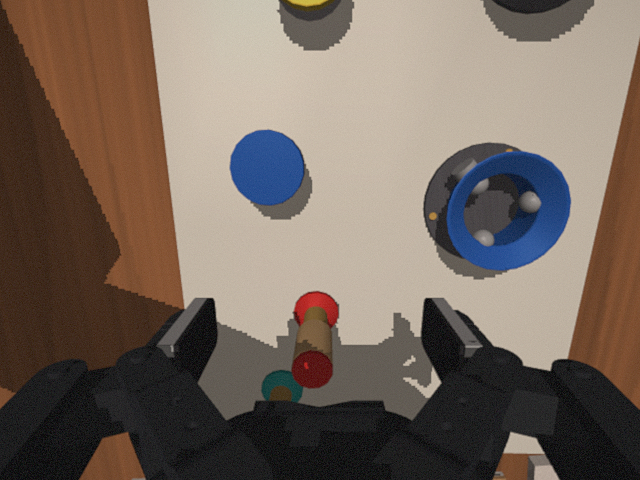

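>>> move_arm:
  linear:
    - [0,-0.006,0]
    - [-0.001,-0.01,0]
    - [-0.001,-0.012,0]
    - [-0.001,-0.012,0]
    - [-0.001,-0.012,0]
    - [-0.001,-0.01,0]
    - [0,-0.006,0]
    - [0,-0.003,0]
    - [0,0,0]
    - [0,0,0]
    - [0,0,0]
  twist:
    - [0,-0.2,0]
    - [0,-0.2,0]
    - [0,-0.2,0]
    - [0,-0.2,0]
    - [0,-0.2,0]
    - [0,-0.1,0]
    - [0,0,0]
    - [0,0,0]
    - [0,0,0]
    - [0,0,0]
    - [0,0,0]

```text
time: 14.6
eef_pos: [0.4787, -0.3193, 0.1557]
tcp_rot: [0.708, 0.707, -0.0, -0.001]
contact_force: [-0.2, -0.1, -0.3]
opening: 1.001
```

```bash
python3 go.py .479 -.3135 .06
```

```text
t 14.6 d [ 0.0003  0.0058 -0.0957] rot [-0.04 -0.07  0.07] F [-0.2 -0.1 -0.3] open 1.001 q [-0.76  0.15  1.89 -0.    1.1  -0.76]
```

>>> move_arm:
  linear:
    - [0,0.002,-0.006]
    - [0,0.002,-0.012]
    - [0,0.001,-0.015]
    - [0,0,-0.015]
    - [0,0,-0.012]
    - [0,0,-0.01]
    - [0,0,-0.005]
    - [0,0,0]
    - [0,0,0]
    - [0,0,0]
  twist:
    - [0,0,0]
    - [0,0,0]
    - [0,0,0]
    - [0,0,0]
    - [0,0,0]
    - [0,0,0]
    - [0,0,0]
    - [0,0,0]
    - [0,0,0]
    - [0,0,0]

```text
time: 15.43
eef_pos: [0.4781, -0.3087, 0.0723]
tcp_rot: [0.706, 0.708, 0.0, -0.003]
contact_force: [-0.1, 0.1, -0.1]
opening: 0.996
```

```bash
python3 go.py .479 -.3135 .06; python3 cap.py red .479 -.3135 wrist; python3 -c "
from h import *
snap('wrist','w8')"
```

```text
t 15.4333 d [ 0.0009 -0.0048 -0.0123] rot [-0.22 -0.2  -0.19] F [-0.1  0.1 -0.1] open 0.996 q [-0.75  0.26  1.95  0.    0.94 -0.76]
wrist [317.7 350.7] [ 0.4795 -0.3118  0.0959] ztop [0.0959 0.0966]
```

View pics/w8.png

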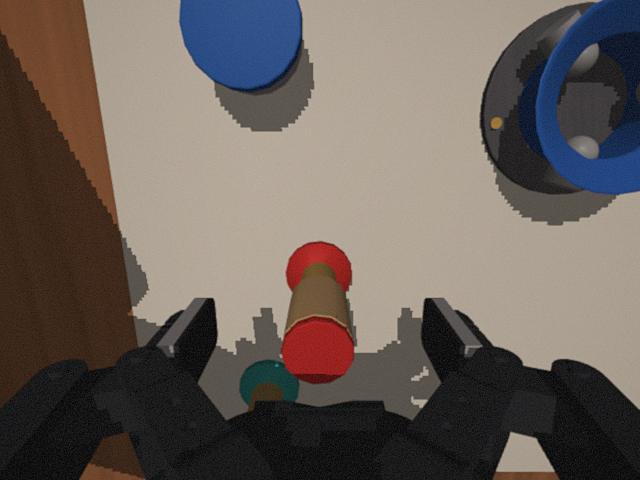

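The red cap is at (318,351), centred between the fingers but about 4 mm off in y. I'll correct that, descend and grip.

>>> move_arm:
  linear:
    - [0,-0.0015,-0.003]
    - [0.0005,-0.0015,-0.004]
    - [0,-0.001,-0.003]
    - [0,0,-0.001]
    - [0,0,0]
    - [0,0,0]
  twist:
    - [-0.1,-0.1,-0.1]
    - [-0.1,-0.1,-0.1]
    - [0,0,0]
    - [0,0,0]
    - [0,0,0]
    - [0,0,0]

```text
time: 16.03
eef_pos: [0.4802, -0.3152, 0.0633]
tcp_rot: [0.708, 0.707, 0.0, 0.003]
contact_force: [-0.2, 0.6, -0.2]
opening: 0.995
```

```bash
python3 go.py .479 -.3125 .061; python3 cap.py red .479 -.3135 wrist
```

```text
t 16.0333 d [-0.0012  0.0027 -0.0023] rot [0.26 0.29 0.07] F [-0.2  0.6 -0.2] open 0.995 q [-0.76  0.27  1.95  0.    0.92 -0.76]
wrist [312.2 349.9] [ 0.4795 -0.3118  0.0959] ztop [0.0959 0.0967]
```

>>> move_arm:
  linear:
    - [-0.0005,0.001,-0.001]
    - [-0.0005,0.001,-0.001]
    - [0,0,0]
    - [0,0,0]
  twist:
    - [0.1,0.1,0]
    - [0.1,0.1,0]
    - [0,0,0]
    - [0,0,0]

```text
time: 16.42
eef_pos: [0.4792, -0.3129, 0.0613]
tcp_rot: [0.707, 0.707, 0.0, 0.001]
contact_force: [0.8, -0.0, -0.0]
opening: 0.997
```

>>> move_arm:
  linear:
    - [0,0,0]
    - [0,0,0]
    - [0,0,0]
    - [0,0,0]
    - [0,0,0]
    - [0,0,0]
    - [0,0,0]
    - [0,0,0]
  twist:
    - [0,0,0]
    - [0,0,0]
    - [0,0,0]
    - [0,0,0]
    - [0,0,0]
    - [0,0,0]
    - [0,0,0]
    - [0,0,0]
  grip: 0
  force: 60

```text
time: 17.08
eef_pos: [0.4793, -0.3129, 0.0616]
tcp_rot: [0.707, 0.707, 0.0, 0.001]
contact_force: [0.5, 0.4, -1.0]
opening: 0.318
```

```bash
python3 go.py .479 -.3125 .061
```

```text
t 17.0833 d [-0.0003  0.0004 -0.0006] rot [0.07 0.1  0.05] F [ 0.5  0.4 -1. ] open 0.318 q [-0.76  0.28  1.95  0.    0.92 -0.75]
```

>>> move_arm:
  linear:
    - [0,0,0.01]
    - [0,0,0.015]
    - [0,0,0.015]
    - [0,0,0.015]
    - [0,0,0.015]
    - [0.003,0.006,0.01]
    - [0.007,0.013,0]
    - [0.011,0.02,0]
    - [0.013,0.024,0]
    - [0.013,0.024,0]
    - [0.013,0.024,0]
    - [0.013,0.024,0]
    - [0.013,0.024,0]
    - [0.013,0.024,0]
    - [0.011,0.02,0]
    - [0.009,0.017,0]
    - [0.006,0.011,0]
    - [0.003,0.006,0]
    - [0,0,0]
    - [0,0,0]
  twist:
    - [0,0,0]
    - [0,0,0]
    - [0,0,0]
    - [0,0,0]
    - [0,0,0]
    - [0,0,0]
    - [0,0,0]
    - [0,0,0]
    - [0,0,0]
    - [0,0,0]
    - [0,0,0]
    - [0,0,0]
    - [0,0,0]
    - [0,0,0]
    - [0,0,0]
    - [0,0,0]
    - [0,0,0]
    - [0,0,0]
    - [0,0,0]
    - [0,0,0]

```text
time: 18.75
eef_pos: [0.6105, -0.058, 0.1531]
tcp_rot: [0.708, 0.706, 0.001, 0.001]
contact_force: [-0.3, 0.1, -0.2]
opening: 0.312
```

```bash
python3 go.py .633 -.0312 .09; python3 dock.py .632 -.031 wrist side scene
```

```text
t 18.75 d [ 0.0225  0.0268 -0.0631] rot [-0.03  0.16  0.17] F [-0.3  0.1 -0.2] open 0.312 q [-0.26  0.23  1.81  0.    1.1  -0.26]
wrist [ 0.6341 -0.0304] 0.0395 z 0.0436 3318 angcov 17 /18
side [ 0.6323 -0.0305] 0.041 z 0.0421 212 angcov 18 /18
scene [ 0.6325 -0.0313] 0.0398 z 0.044 184 angcov 16 /18
```

>>> move_arm:
  linear:
    - [0.004,0.004,0]
    - [0.005,0.006,0]
    - [0.005,0.006,0]
    - [0.004,0.005,0]
    - [0.003,0.003,0]
    - [0.001,0.002,0]
    - [0,0,0]
    - [0,0,0]
    - [0,0,0]
  twist:
    - [0,0,0]
    - [0,0,0]
    - [0,0,0]
    - [0,0,0]
    - [0,0,0]
    - [0,0,0]
    - [0,0,0]
    - [0,0,0]
    - [0,0,0]

```text
time: 19.65
eef_pos: [0.6343, -0.0327, 0.1528]
tcp_rot: [0.71, 0.704, 0.001, 0.001]
contact_force: [-0.3, 0.9, -1.2]
opening: 0.31
```

```bash
python3 go.py .634 -.0305 .09; python3 dock.py .632 -.031 wrist
```

```text
t 19.65 d [-0.0003  0.0022 -0.0628] rot [-0.02  0.14  0.49] F [-0.3  0.9 -1.2] open 0.31 q [-0.21  0.28  1.75  0.    1.11 -0.2 ]
wrist [ 0.6341 -0.0306] 0.0397 z 0.0437 2660 angcov 15 /18
```

>>> move_arm:
  linear:
    - [0,0.001,-0.005]
    - [0,0.001,-0.01]
    - [0,0,-0.012]
    - [0,0,-0.012]
    - [0,0,-0.01]
    - [0,0,-0.006]
    - [0,0,-0.002]
    - [0,0,0]
    - [0,0,0]
  twist:
    - [0,0,0.2]
    - [0,0,0.2]
    - [0,0,0]
    - [0,0,0]
    - [0,0,0]
    - [0,0,0]
    - [0,0,0]
    - [0,0,0]
    - [0,0,0]

```text
time: 20.45
eef_pos: [0.6314, -0.0309, 0.0864]
tcp_rot: [0.708, 0.706, -0.001, -0.002]
contact_force: [-0.4, 0.5, -0.5]
opening: 0.313
```

```bash
python3 go.py .634 -.0305 .067; python3 dock.py .632 -.031 wrist;python3 -c "
from h import *
snap('wrist','w9')"
```

```text
t 20.45 d [ 0.0026  0.0004 -0.0194] rot [-0.08 -0.2   0.12] F [-0.4  0.5 -0.5] open 0.313 q [-0.21  0.36  1.79  0.    1.   -0.21]
wrist [ 0.6342 -0.0301] 0.0394 z 0.0437 3822 angcov 13 /18
```

View pics/w9.png

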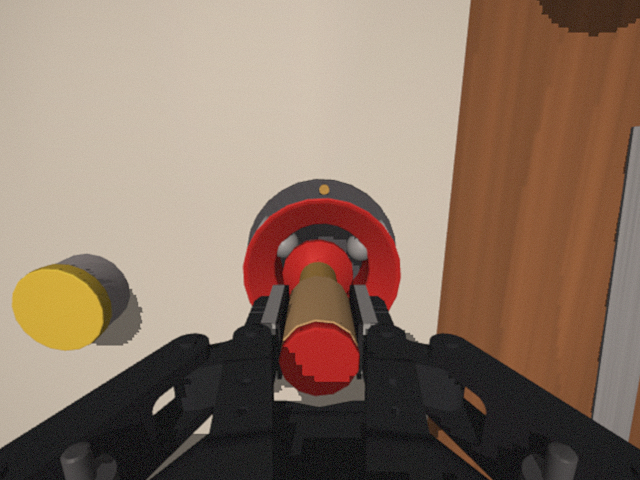

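>>> move_arm:
  linear:
    - [0.001,0,-0.001]
    - [0.0005,0.0003,-0.001]
    - [0.0003,0,-0.002]
    - [0,0,-0.003]
    - [0,0,-0.003]
  twist:
    - [0,-0.1,0]
    - [0,-0.1,0]
    - [0,0,0]
    - [0,0,0]
    - [0,0,0]

```text
time: 20.97
eef_pos: [0.6368, -0.0311, 0.0834]
tcp_rot: [0.708, 0.706, 0.003, 0.003]
contact_force: [-5.6, 2.1, 14.9]
opening: 0.314
```

```bash
python3 go.py .6337 -.0303 .067
```

```text
t 20.9667 d [-0.0031  0.0008 -0.0164] rot [0.   0.45 0.11] F [-5.6  2.1 14.9] open 0.314 q [-0.21  0.37  1.78  0.    0.99 -0.21]
```

>>> move_arm:
  linear:
    - [0,0,0.003]
    - [-0.0008,0.0003,0.002]
    - [-0.0008,0,0]
    - [0,0,0]
    - [0,0,0]
  twist:
    - [0,0,0]
    - [0,0.15,0]
    - [0,0.1,0]
    - [0,0,0]
    - [0,0,0]

```text
time: 21.38
eef_pos: [0.6358, -0.0309, 0.0897]
tcp_rot: [0.708, 0.707, 0.002, 0.002]
contact_force: [-0.3, 0.4, -1.2]
opening: 0.316
```

```bash
python3 go.py .6337 -.0303 .067
```

```text
t 21.3833 d [-0.0021  0.0006 -0.0227] rot [0.04 0.31 0.09] F [-0.3  0.4 -1.2] open 0.316 q [-0.21  0.36  1.78  0.    1.   -0.21]
```

>>> move_arm:
  linear:
    - [-0.001,0.0003,0]
    - [-0.0006,0.0002,0]
    - [0,0,-0.002]
    - [0,0,-0.002]
    - [0,0,-0.002]
    - [0,0,0]
    - [0,0,0]
  twist:
    - [0,0.15,0]
    - [0,0.1,0]
    - [0,0,0]
    - [0,0,0]
    - [0,0,0]
    - [0,0,0]
    - [0,0,0]

```text
time: 21.97
eef_pos: [0.6336, -0.0302, 0.0824]
tcp_rot: [0.708, 0.706, -0.0, -0.0]
contact_force: [-0.8, -0.1, 0.9]
opening: 0.313
```

```bash
python3 go.py .6337 -.0303 .067
```

```text
t 21.9667 d [ 0.0001 -0.0001 -0.0154] rot [ 0.01 -0.04  0.11] F [-0.8 -0.1  0.9] open 0.313 q [-0.21  0.37  1.78 -0.    0.99 -0.21]
```

Centred and just touching the balls, so I'll push straight down.

>>> move_arm:
  linear:
    - [0,0,-0.003]
    - [0,0,-0.003]
    - [0,0,-0.003]
    - [0,0,-0.003]
    - [0,0,-0.003]
  twist:
    - [0,0,0]
    - [0,0,0]
    - [0,0,0]
    - [0,0,0]
    - [0,0,0]

```text
time: 22.38
eef_pos: [0.6348, -0.0303, 0.0743]
tcp_rot: [0.708, 0.707, -0.001, -0.0]
contact_force: [-2.8, 1.5, 4.7]
opening: 0.311
```

```bash
python3 go.py .6337 -.0303 .067
```

```text
t 22.3833 d [-0.0011 -0.     -0.0073] rot [ 0.03 -0.11  0.07] F [-2.8  1.5  4.7] open 0.311 q [-0.21  0.38  1.78 -0.    0.98 -0.2 ]
```

>>> move_arm:
  linear:
    - [-0.0008,0,-0.003]
    - [-0.0005,0,-0.003]
    - [0,0,-0.003]
    - [0,0,-0.003]
  twist:
    - [0,0,0]
    - [0,0,0]
    - [0,0,0]
    - [0,0,0]

```text
time: 22.72
eef_pos: [0.6344, -0.0303, 0.0675]
tcp_rot: [0.707, 0.707, -0.001, -0.001]
contact_force: [-9.5, 1.8, 21.2]
opening: 0.313
```

```bash
python3 go.py .6337 -.0303 .067
```

```text
t 22.7167 d [-0.0007  0.     -0.0005] rot [ 0.03 -0.2   0.03] F [-9.5  1.8 21.2] open 0.313 q [-0.21  0.39  1.78 -0.    0.97 -0.21]
```

>>> move_arm:
  linear:
    - [-0.001,0,0.001]
    - [0,0,0]
    - [0,0,0]
  twist:
    - [0,0,0]
    - [0,0,0]
    - [0,0,0]

```text
time: 22.97
eef_pos: [0.6336, -0.03, 0.0676]
tcp_rot: [0.707, 0.707, -0.001, -0.0]
contact_force: [-1.1, 0.7, 3.7]
opening: 0.315
```

>>> move_arm:
  linear:
    - [0,0,0]
    - [0,0,0]
    - [0,0,0]
    - [0,0,0]
    - [0,0,0]
  twist:
    - [0,0,0]
    - [0,0,0]
    - [0,0,0]
    - [0,0,0]
    - [0,0,0]
  grip: 0.75

```text
time: 23.38
eef_pos: [0.633, -0.0305, 0.0656]
tcp_rot: [0.707, 0.707, -0.001, -0.001]
contact_force: [0.3, 0.1, -0.6]
opening: 0.747
```

>>> move_arm:
  linear:
    - [0,0,0.01]
    - [0,0,0.02]
    - [0,0,0.02]
    - [0,0,0.02]
    - [0,0,0.02]
    - [0,0,0.01]
    - [0,0,0]
    - [0,0,0]
  twist:
    - [0,0,0]
    - [0,0,0]
    - [0,0,0]
    - [0,0,0]
    - [0,0,0]
    - [0,0,0]
    - [0,0,0]
    - [0,0,0]

```text
time: 24.05
eef_pos: [0.6316, -0.0305, 0.1725]
tcp_rot: [0.707, 0.707, -0.002, -0.001]
contact_force: [0.0, -0.5, 0.1]
opening: 0.753
```

```bash
python3 go.py .457 .187 .15; python3 cap.py red .634 -.03 wrist side scene; python3 cap.py blue .457 .187 side scene; python3 -c "
from h import *
c=snap('side');cv2.imwrite('pics/s10.png',cv2.resize(c['img'][150:370,180:420],None,fx=2.6,fy=2.6))"
```

```text
t 24.05 d [-0.1746  0.2175 -0.0225] rot [ 0.06 -0.22  0.05] F [ 0.  -0.5  0.1] open 0.753 q [-0.21  0.26  1.74 -0.    1.15 -0.21]
side [300.  199.2] [ 0.6321 -0.0297  0.0995] ztop [0.0995 0.1006]
side [393.2 300.5] [0.4564 0.1877 0.0941] ztop [0.0941 0.0952]
```

View pics/s10.png

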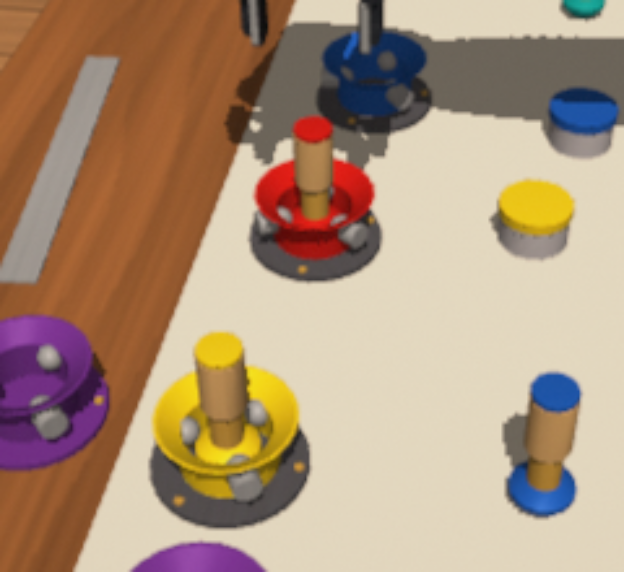

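Red is home too, with its cap at 0.0995. Blue is the only blue-capped dabber, at side (393,300), so there is no look-alike for it.

>>> move_arm:
  linear:
    - [-0.005,0.006,0]
    - [-0.01,0.012,0]
    - [-0.014,0.018,0]
    - [-0.016,0.02,0]
    - [-0.016,0.02,0]
    - [-0.016,0.02,0]
    - [-0.016,0.02,0]
    - [-0.016,0.02,0]
    - [-0.016,0.02,0]
    - [-0.014,0.018,0]
    - [-0.012,0.015,0]
    - [-0.009,0.011,0]
    - [-0.006,0.007,0]
    - [-0.003,0.003,0]
    - [0,0,0]
    - [0,0,0]
    - [0,0,0]
  twist:
    - [0,0,0]
    - [0,0,0]
    - [0,0,0]
    - [0,0,0]
    - [0,0,0]
    - [0,0,0]
    - [0,0,0]
    - [0,0,0]
    - [0,0,0]
    - [0,0,0]
    - [0,0,0]
    - [0,0,0]
    - [0,0,0]
    - [0,0,0]
    - [0,0,0]
    - [0,0,0]
    - [0,0,0]
  grip: 1

```text
time: 25.77
eef_pos: [0.4421, 0.1901, 0.1587]
tcp_rot: [0.708, 0.706, -0.01, -0.01]
contact_force: [-0.7, -0.1, -0.9]
opening: 1.001
```

```bash
python3 go.py .457 .187 .061; python3 cap.py blue .457 .187 wrist side;python3 -c "
from h import *
snap('wrist','w11')"
```

```text
t 25.7667 d [ 0.0149 -0.0031 -0.0977] rot [-0.04 -1.59  0.13] F [-0.7 -0.1 -0.9] open 1.001 q [ 0.19 -0.05  2.1   0.01  1.12  0.19]
wrist [346.4 267.3] [0.4587 0.1881 0.096 ] ztop [0.096  0.0968]
side [393.2 300.5] [0.4563 0.1875 0.094 ] ztop [0.094  0.0953]
tri [0.4576 0.1878 0.0947]
```

View pics/w11.png

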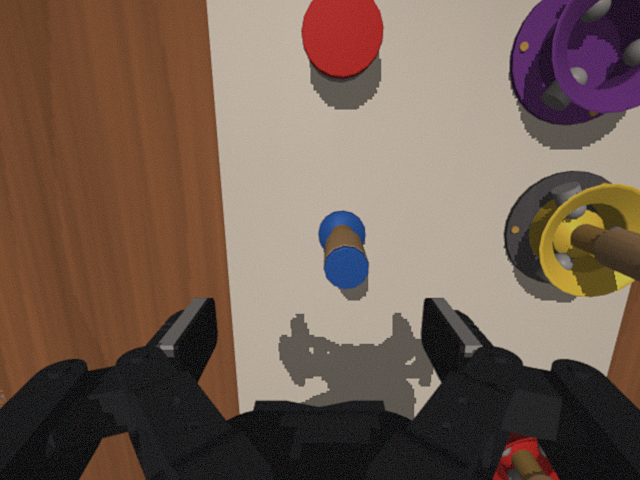

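>>> move_arm:
  linear:
    - [0.003,0,0]
    - [0.004,-0.001,0]
    - [0.004,-0.001,0]
    - [0.003,0,0]
    - [0.001,0,0]
    - [0,0,-0.006]
    - [0,0,-0.012]
    - [0,0,-0.012]
    - [0,0,-0.006]
    - [0,0,0]
    - [0,0,0]
    - [0,0,0]
  twist:
    - [0,-0.3,0]
    - [0,-0.3,0]
    - [0,-0.3,0]
    - [0,-0.3,0]
    - [0,-0.2,0]
    - [0,0,0]
    - [0,0,0]
    - [0,0,0]
    - [0,0,0]
    - [0,0,0]
    - [0,0,0]
    - [0,0,0]

```text
time: 26.92
eef_pos: [0.4609, 0.1863, 0.1208]
tcp_rot: [0.709, 0.705, 0.001, -0.0]
contact_force: [-0.3, -0.0, 0.9]
opening: 0.996
```

```bash
python3 go.py .4578 .1877 .061; python3 cap.py blue .457 .187 wrist
```

```text
t 26.9167 d [-0.0031  0.0014 -0.0598] rot [-0.05  0.05  0.34] F [-0.3 -0.   0.9] open 0.996 q [0.18 0.03 2.1  0.   1.01 0.18]
wrist [311.8 286.1] [0.459  0.1882 0.096 ] ztop [0.096  0.0967]
```

>>> move_arm:
  linear:
    - [-0.001,0.001,-0.006]
    - [-0.0005,0,-0.01]
    - [0,0,-0.012]
    - [0,0,-0.01]
    - [0,0,-0.006]
    - [0,0,-0.003]
    - [0,0,-0.001]
    - [0,0,0]
    - [0,0,0]
  twist:
    - [0,0,0.1]
    - [0,0,0.1]
    - [0,0,0]
    - [0,0,0]
    - [0,0,0]
    - [0,0,0]
    - [0,0,0]
    - [0,0,0]
    - [0,0,0]

```text
time: 27.72
eef_pos: [0.4601, 0.1878, 0.0701]
tcp_rot: [0.708, 0.707, 0.002, 0.001]
contact_force: [0.2, -0.5, -0.3]
opening: 0.999
```

```bash
python3 go.py .4582 .1877 .061; python3 cap.py blue .457 .187 wrist
```

```text
t 27.7167 d [-0.0019 -0.0001 -0.0091] rot [-0.1   0.27  0.09] F [ 0.2 -0.5 -0.3] open 0.999 q [0.18 0.11 2.13 0.   0.9  0.18]
wrist [310.9 344.5] [0.4588 0.1887 0.0959] ztop [0.0959 0.0967]
```

>>> move_arm:
  linear:
    - [-0.001,0,-0.003]
    - [-0.0005,0,-0.003]
    - [0,0,-0.002]
    - [0,0,0]
    - [0,0,0]
  twist:
    - [0,0.1,0]
    - [0,0.1,0]
    - [0,0,0]
    - [0,0,0]
    - [0,0,0]

```text
time: 28.18
eef_pos: [0.4598, 0.1881, 0.0631]
tcp_rot: [0.708, 0.707, 0.002, 0.001]
contact_force: [0.1, -0.6, -0.1]
opening: 1.001
```

```bash
python3 go.py .4582 .1877 .061; python3 cap.py blue .457 .187 wrist
```

```text
t 28.1833 d [-0.0016 -0.0004 -0.0021] rot [-0.14  0.26  0.08] F [ 0.1 -0.6 -0.1] open 1.001 q [0.18 0.12 2.13 0.   0.89 0.18]
wrist [311.4 352.4] [0.4587 0.1902 0.0959] ztop [0.0959 0.0967]
```

>>> move_arm:
  linear:
    - [-0.001,0,-0.001]
    - [-0.0004,0,-0.001]
    - [0,0,0]
    - [0,0,0]
  twist:
    - [-0.1,0.15,0]
    - [0,0.1,0]
    - [0,0,0]
    - [0,0,0]

```text
time: 28.57
eef_pos: [0.4584, 0.1881, 0.0611]
tcp_rot: [0.708, 0.707, 0.0, -0.0]
contact_force: [1.0, -0.3, 0.0]
opening: 0.998
```

>>> move_arm:
  linear:
    - [0,0,0]
    - [0,0,0]
    - [0,0,0]
    - [0,0,0]
    - [0,0,0]
    - [0,0,0]
    - [0,0,0]
    - [0,0,0]
  twist:
    - [0,0,0]
    - [0,0,0]
    - [0,0,0]
    - [0,0,0]
    - [0,0,0]
    - [0,0,0]
    - [0,0,0]
    - [0,0,0]
  grip: 0
  force: 60

```text
time: 29.23
eef_pos: [0.4584, 0.1882, 0.0614]
tcp_rot: [0.708, 0.707, 0.0, -0.0]
contact_force: [1.0, 0.2, 0.4]
opening: 0.311
```

```bash
python3 go.py .6165 -.2185 .15; python3 -c "
from h import *
snap('wrist','w12')"
```

```text
t 29.2333 d [ 0.1581 -0.4067  0.0886] rot [-0.03  0.01  0.09] F [1.  0.2 0.4] open 0.311 q [0.18 0.12 2.13 0.   0.89 0.19]
```

View pics/w12.png

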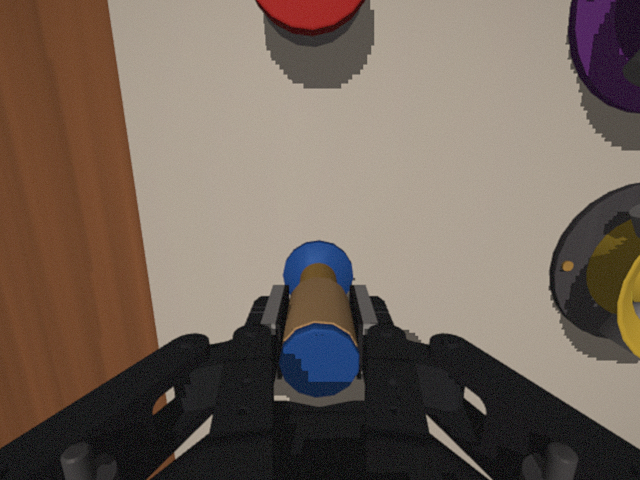

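>>> move_arm:
  linear:
    - [0,0,0.01]
    - [0,0,0.02]
    - [0,0,0.02]
    - [0,0,0.02]
    - [0,0,0.02]
    - [0,0,0.02]
    - [0.002,-0.008,0.015]
    - [0.004,-0.016,0]
    - [0.006,-0.022,0]
    - [0.007,-0.026,0]
    - [0.007,-0.026,0]
    - [0.007,-0.026,0]
    - [0.007,-0.026,0]
    - [0.008,-0.026,0]
    - [0.008,-0.026,0]
    - [0.008,-0.026,0]
    - [0.006,-0.02,0]
    - [0.004,-0.012,0]
    - [0,0,0]
    - [0,0,0]
  twist:
    - [0,0,0]
    - [0,0,0]
    - [0,0,0]
    - [0,0,0]
    - [0,0,0]
    - [0,0,0]
    - [0,0,0]
    - [0,0,0]
    - [0,0,0]
    - [0,0,0]
    - [0,0,0]
    - [0,0,0]
    - [0,0,0]
    - [0,0,0]
    - [0,0,0]
    - [0,0,0]
    - [0,0,0]
    - [0,0,0]
    - [0,0,0]
    - [0,0,0]

```text
time: 30.95
eef_pos: [0.5289, -0.0836, 0.2021]
tcp_rot: [0.706, 0.708, 0.001, 0.001]
contact_force: [-0.2, 1.2, -1.9]
opening: 0.312
```

```bash
python3 go.py .6175 -.2185 .15; python3 dock.py .6165 -.2185 wrist side scene
```

```text
t 30.95 d [ 0.0886 -0.1349 -0.0521] rot [ 0.    0.17 -0.13] F [-0.2  1.2 -1.9] open 0.312 q [-0.35  0.01  1.96  0.    1.17 -0.35]
wrist [ 0.6236 -0.1925] 0.0172 z 0.0438 186 angcov 8 /18
side [ 0.616  -0.2169] 0.0412 z 0.0421 143 angcov 18 /18
scene [ 0.6166 -0.218 ] 0.0396 z 0.044 276 angcov 18 /18
```

>>> move_arm:
  linear:
    - [0.004,-0.006,0]
    - [0.007,-0.011,0]
    - [0.01,-0.015,0]
    - [0.01,-0.015,0]
    - [0.01,-0.015,0]
    - [0.01,-0.015,-0.005]
    - [0.01,-0.015,-0.008]
    - [0.009,-0.013,-0.008]
    - [0.006,-0.01,-0.008]
    - [0.004,-0.006,-0.008]
    - [0.002,-0.003,-0.005]
    - [0,0,0]
    - [0,0,0]
    - [0,0,0]
  twist:
    - [0,0,0]
    - [0,0,0]
    - [0,0,0]
    - [0,0,0]
    - [0,0,0]
    - [0,0,0]
    - [0,0,0]
    - [0,0,0]
    - [0,0,0]
    - [0,0,0]
    - [0,0,0]
    - [0,0,0]
    - [0,0,0]
    - [0,0,0]

```text
time: 32.27
eef_pos: [0.6183, -0.211, 0.1569]
tcp_rot: [0.701, 0.713, 0.001, 0.002]
contact_force: [-0.7, 0.0, -0.5]
opening: 0.314
```

```bash
python3 go.py .6175 -.2185 .10; python3 dock.py .6165 -.2185 wrist side scene
```

```text
t 32.2667 d [-0.0008 -0.0075 -0.0569] rot [ 0.05  0.26 -0.98] F [-0.7  0.  -0.5] open 0.314 q [-0.48  0.31  1.7   0.    1.12 -0.5 ]
wrist [ 0.6179 -0.2173] 0.0395 z 0.0437 2430 angcov 16 /18
side [ 0.6162 -0.2165] 0.0412 z 0.0422 137 angcov 18 /18
scene [ 0.6165 -0.2178] 0.0395 z 0.0438 222 angcov 16 /18
```

>>> move_arm:
  linear:
    - [0,-0.002,0]
    - [0,-0.002,-0.005]
    - [0,-0.001,-0.01]
    - [0,0,-0.012]
    - [0,0,-0.012]
    - [0,0,-0.008]
    - [0,0,-0.004]
    - [0,0,0]
    - [0,0,0]
    - [0,0,0]
  twist:
    - [0,0.1,-0.4]
    - [0,0.1,-0.3]
    - [0,0,-0.2]
    - [0,0,0]
    - [0,0,0]
    - [0,0,0]
    - [0,0,0]
    - [0,0,0]
    - [0,0,0]
    - [0,0,0]

```text
time: 33.25
eef_pos: [0.6171, -0.2148, 0.1003]
tcp_rot: [0.707, 0.707, -0.0, 0.0]
contact_force: [-0.1, -0.4, -0.6]
opening: 0.316
```

```bash
python3 go.py .6176 -.2173 .067; python3 dock.py .6165 -.2185 wrist
```

```text
t 33.25 d [ 0.0005 -0.0025 -0.0333] rot [ 0.03  0.01 -0.06] F [-0.1 -0.4 -0.6] open 0.316 q [-0.49  0.38  1.73 -0.    1.03 -0.49]
wrist [ 0.618  -0.2167] 0.0392 z 0.0437 3365 angcov 13 /18
```

>>> move_arm:
  linear:
    - [0,-0.001,-0.003]
    - [0,-0.001,-0.004]
    - [0,0,-0.004]
    - [0,0,-0.003]
    - [0,0,-0.001]
    - [0,0,0]
    - [0,0,0]
  twist:
    - [0,0,0]
    - [0,0,0]
    - [0,0,0]
    - [0,0,0]
    - [0,0,0]
    - [0,0,0]
    - [0,0,0]

```text
time: 33.88
eef_pos: [0.6185, -0.2178, 0.0863]
tcp_rot: [0.707, 0.707, 0.001, 0.002]
contact_force: [-0.2, 0.7, -2.1]
opening: 0.316
```

```bash
python3 go.py .6176 -.2172 .067; python3 -c "
from h import *
snap('wrist','w13')"
```

```text
t 33.8833 d [-0.0009  0.0006 -0.0193] rot [ 0.16  0.24 -0.06] F [-0.2  0.7 -2.1] open 0.316 q [-0.49  0.4   1.73 -0.    1.01 -0.49]
```

View pics/w13.png

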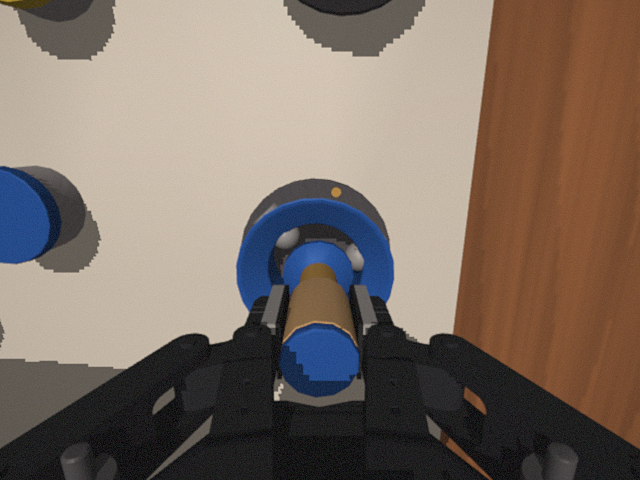

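The blue pad, at (317,268), is centred in the blue cup, whose rim spans 237 to 394. I'll make a small trim and push.

>>> move_arm:
  linear:
    - [-0.0006,0.0004,-0.001]
    - [-0.0003,0,-0.002]
    - [0,0,-0.003]
    - [0,0,-0.003]
    - [0,0,-0.003]
  twist:
    - [0.1,0.15,0]
    - [0,0.1,0]
    - [0,0,0]
    - [0,0,0]
    - [0,0,0]

```text
time: 34.35
eef_pos: [0.6192, -0.2178, 0.0803]
tcp_rot: [0.707, 0.708, -0.0, 0.001]
contact_force: [-4.3, 2.8, 10.7]
opening: 0.315
```

```bash
python3 go.py .6176 -.2172 .067
```

```text
t 34.35 d [-0.0016  0.0006 -0.0133] rot [ 0.09  0.05 -0.08] F [-4.3  2.8 10.7] open 0.315 q [-0.49  0.41  1.73 -0.    1.   -0.49]
```

>>> move_arm:
  linear:
    - [-0.001,0.0005,-0.003]
    - [-0.0005,0,-0.003]
    - [-0.0005,0,-0.003]
    - [0,0,-0.003]
    - [0,0,-0.003]
  twist:
    - [0,0,0]
    - [0,0,0]
    - [0,0,0]
    - [0,0,0]
    - [0,0,0]

```text
time: 34.77
eef_pos: [0.6193, -0.2179, 0.0789]
tcp_rot: [0.706, 0.708, -0.001, 0.001]
contact_force: [-5.2, 2.6, 10.8]
opening: 0.313
```

```bash
python3 go.py .6176 -.2172 .067
```

```text
t 34.7667 d [-0.0017  0.0007 -0.0119] rot [ 0.11  0.01 -0.14] F [-5.2  2.6 10.8] open 0.313 q [-0.49  0.41  1.73 -0.    1.   -0.49]
```

>>> move_arm:
  linear:
    - [-0.0015,0.0007,-0.001]
    - [-0.0015,0.0007,-0.003]
    - [-0.001,0.0005,-0.004]
    - [-0.001,0.0005,-0.005]
  twist:
    - [0,0,0]
    - [0,0,0]
    - [0,0,0]
    - [0,0,0]

```text
time: 35.1
eef_pos: [0.6176, -0.2167, 0.0738]
tcp_rot: [0.706, 0.708, 0.001, 0.005]
contact_force: [-1.8, -0.2, 5.2]
opening: 0.311
```

```bash
python3 go.py .6176 -.2172 .067
```

```text
t 35.1 d [-0.     -0.0005 -0.0068] rot [ 0.32  0.43 -0.16] F [-1.8 -0.2  5.2] open 0.311 q [-0.49  0.41  1.74 -0.    0.98 -0.49]
```

>>> move_arm:
  linear:
    - [0,0,-0.003]
    - [-0.0003,0,-0.003]
    - [-0.0003,0,-0.003]
    - [-0.0003,0,-0.003]
  twist:
    - [0.15,0.2,0]
    - [0.1,0.1,0]
    - [0,0,0]
    - [0,0,0]

```text
time: 35.43
eef_pos: [0.6176, -0.2171, 0.0673]
tcp_rot: [0.706, 0.708, -0.0, 0.0]
contact_force: [-6.5, 3.7, 17.6]
opening: 0.309
```

```bash
python3 go.py .6176 -.2172 .067
```

```text
t 35.4333 d [ 0.     -0.0001 -0.0003] rot [ 0.04  0.03 -0.19] F [-6.5  3.7 17.6] open 0.309 q [-0.49  0.42  1.74 -0.    0.98 -0.5 ]
```

>>> move_arm:
  linear:
    - [-0.0005,0,0]
    - [0,0,0]
    - [0,0,0]
  twist:
    - [0,0,0]
    - [0,0,0]
    - [0,0,0]

```text
time: 35.68
eef_pos: [0.6174, -0.2168, 0.0674]
tcp_rot: [0.706, 0.708, 0.0, 0.0]
contact_force: [-1.4, 0.7, 4.7]
opening: 0.312
```

>>> move_arm:
  linear:
    - [0,0,0]
    - [0,0,0]
    - [0,0,0]
    - [0,0,0]
    - [0,0,0]
  twist:
    - [0,0,0]
    - [0,0,0]
    - [0,0,0]
    - [0,0,0]
    - [0,0,0]
  grip: 0.75

```text
time: 36.1
eef_pos: [0.617, -0.2171, 0.065]
tcp_rot: [0.706, 0.708, 0.0, 0.0]
contact_force: [-0.5, 0.3, 0.9]
opening: 0.751
```

>>> move_arm:
  linear:
    - [0,0,0.01]
    - [0,0,0.02]
    - [0,0,0.02]
    - [0,0,0.02]
    - [0,0,0.02]
    - [0,0,0.02]
    - [0,0,0.02]
    - [0,0,0.01]
    - [0,0,0]
    - [0,0,0]
    - [0,0,0]
  twist:
    - [0,0,0]
    - [0,0,0]
    - [0,0,0]
    - [0,0,0]
    - [0,0,0]
    - [0,0,0]
    - [0,0,0]
    - [0,0,0]
    - [0,0,0]
    - [0,0,0]
    - [0,0,0]

```text
time: 37.02
eef_pos: [0.6149, -0.2162, 0.2145]
tcp_rot: [0.706, 0.708, 0.0, 0.0]
contact_force: [-0.0, 0.8, -0.7]
opening: 0.752
```

```bash
python3 go.py .6176 -.2172 .2; for a in "yellow .6465 .19" "red .634 -.03" "blue .6176 -.217"; do python3 cap.py $a wrist side scene; done; python3 -c "
from m import *
c=snap('side','s14');snap('scene','sc14')
for n in ['scene','side']:
  c=snap(n)
  for k in H:
    for s,ce,m in blobs(c,k): print(n,k,s[4],ce.round(1))"
```

```text
t 37.0167 d [ 0.0027 -0.001  -0.0145] rot [ 0.01  0.01 -0.16] F [-0.   0.8 -0.7] open 0.752 q [-0.49  0.26  1.66 -0.    1.23 -0.5 ]
side [263.7 284.4] [0.6444 0.1907 0.1   ] ztop [0.1    0.1014]
side [300.2 199.4] [ 0.6316 -0.0307  0.0994] ztop [0.0994 0.1007]
side [323.6 148.9] [ 0.6161 -0.217   0.0996] ztop [0.0996 0.1005]
scene yellow 270 [402.4 191.9]
scene yellow 137 [383.8 190.2]
scene yellow 76 [286.1 218.5]
scene red 213 [371.2 128.8]
scene red 598 [334.6 245.6]
scene blue 79 [345.3  29.5]
scene blue 284 [232.5 244.7]
scene blue 186 [266.5 288.5]
scene blue 45 [280.3 307.8]
side yellow 480 [385.8 229.3]
side yellow 206 [263.7 284.4]
side yellow 1391 [266.6 316.1]
side red 121 [300.2 199.4]
side red 933 [300.3 230.3]
side red 1388 [386.  416.6]
side blue 70 [323.6 148.9]
side blue 357 [316.5 180. ]
side blue 176 [335.6 172.5]
side blue 346 [403.9 192.3]
```

View pics/s14.png

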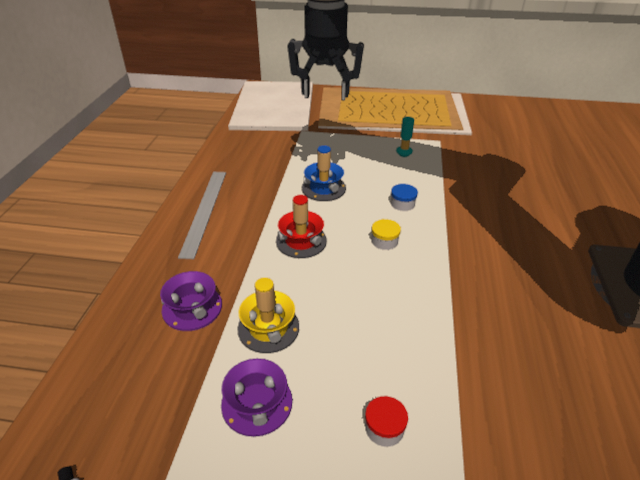

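View pics/sc14.png

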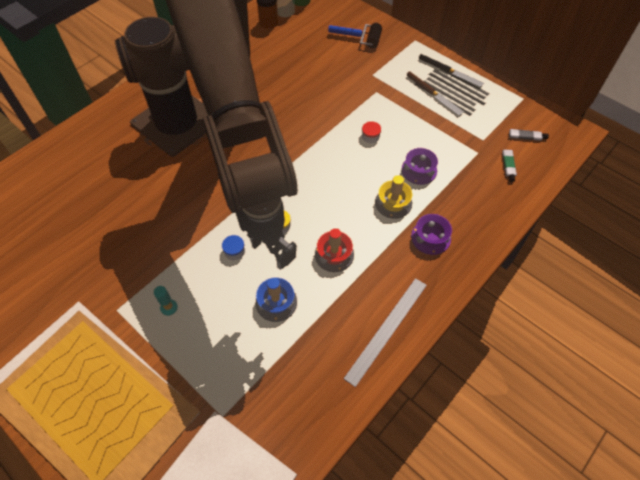

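In the side view all three dabbers stand in their own docks, with caps at (264,284), (300,199) and (324,149), all about 0.100 m high. The tins are at the same pixels as at the start. Handing in.

```bash
python3 -c "
from plant import *
print(sign_off())"
```

```text
the job is handed in; nothing more can be done
None
```

I put the dabbers away in the order yellow, red, blue. Each was pushed down into the dock of its own colour and let go, and I handed the job in at about 37 s.

**Last checks:**
- **Seating:** the side camera puts all three cap tops at 0.1004–0.1014 m, which means the undersides are about 6 mm up, on the cup floors. All three look upright.
- **Height agreement:** only the side view gave heights at the end. The scene and wrist cameras found no separate cap to cross-check against.
- **Surroundings:** in the side view all three tins are at their starting pixels. The turquoise dabber and purple cups look untouched in the pictures, but I did not measure them. The arm is clear of everything.

**What went less smoothly:**
- **Red:** it first touched the balls about 3 mm off-centre, at 15 N. I lifted it, re-centred and pushed it again.
- **Blue:** it stalled on the balls at about 11 N until I corrected it sideways by under 2 mm.
- **Forces:** the highest end-of-move reading while pushing was about 27 N down plus 11 N sideways, on yellow. The force was read only at the end of each move.

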